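# Load three slide racks for the scanner and put the spares away

### The arm

A 6-joint arm with a two-finger parallel gripper is mounted at the origin on the work surface. World frame = base frame: x ahead of the robot, y to its left, z up, the work surface at z = 0. Lengths are in m, angles in rad, forces in N, time in s.
With the tool pointing down it reaches from about 0.425 to 0.95 m from the base axis. Payload 3.5 kg.
Tool frame: the origin (TCP) lies on the centre line of the jaws, within the pads' length; the fingertips stand 14 mm ahead of it and the grasp point (between the pads) lies 5 mm behind it (ctrl.finger_overhang is the distance from the TCP to the fingertips, in m); z points along the fingers, y is the line along which they close (so a half turn about z gives the same grasp; the last joint's range is limited). The gripper opens to 85 mm and grips with 20 to 120 N. Pads are 22 mm wide; open, the fingers measure 114 mm over their backs; the gripper's body (76 mm by 85 mm) begins 54 mm behind the grasp point. The pads swing forward as they close: fully open they stand 13 mm farther back than shut.
Start: joints at [-1.412, 0.286, 1.577, -0, 1.279, -0.15], TCP at [0.205, -0.643, 0.245] pointing down, gripper open.
Joint ranges: [-2.77, 2.77], [-0.9, 2.22], [0.21, 2.48], [-1.53, 4.67], [0.24, 2.81], [-2.84, 2.84]. Speed limits (rad/s): [2.79, 2.79, 3.14, 3.14, 3.14, 3.14].

### API

Orientations are given as a unit quaternion [x, y, z, w].
In Python, from plant import ctrl gives the robot as it stands.
- The arm moves only by the tool send_rows, never from a script. Its argument "moves" is text: rows parted by semicolons, each of 7 numbers parted by spaces: the turn, a rotation vector about the tool's x, y, z in units of 360 degrees (1.0 is 360 degrees), then the shift along the tool's x, y, z in units of 20 cm (1.0 is 20 cm), then the gripper's target within -1 to 1 (fully open at 1, half-way at 0, shut at -1). A call has 1 to 12 rows; each row is the pose to reach, as a shift and turn from the pose commanded when the call began, along the tool's axes at that moment, turning the shorter way round; what a row does not reach only later rows make up. A row lasts 1/8 s, in which the tool goes at most 62.5 mm and 10.7 degrees, less where a joint would pass 70% of its speed; a pose out of reach is approached as far as the arm can. A call with a number of a shift or a turn outside -1 to 1 is refused whole. A call with a gripper value outside its range is refused whole. The fingers move at their own pace and stop on an object; "newtons" is the grip in N (left out, the last holds). Time passes only in rows, so rows that repeat a pose let the fingers close. It gives the time, the measured TCP pose, the force, the opening and the grip force at its end, in the units of the state.
- ctrl.get_state(): the state, without advancing time (a new reading comes with each control period).
- ctrl.read_camera(name): name is "side" or "top"; returns a dict with "image" (384x512x3 uint8, red, green, blue), "fovy" (degrees; the focal length in pixels is half the picture's height over the tangent of half this angle, whatever the lens; pixels are square), "cx", "cy" (the principal point, pixels), "extrinsics" (4x4, takes a point from camera to world coordinates). Camera axes: x right, y up, looking along -z (the intrinsics and any distortion apply to the point x, -y, -z); pixel columns grow to the right and rows downward; lengths in m; the calibration is good to about 2 mm. A picture is of the moment at which its call begins. There is no depth.
- ctrl.sign_off(): hands the job in; it is judged then, once.
The state is a dict: "time": time; "qpos": joint angles; "dq": joint speeds; "joint_efforts": joint torques, N m; "eef_pos": TCP position; "tcp_rot": TCP orientation; "contact_force": force on the tool from outside, world axes, zero at the start; "wrist_torque": the same for the moment, N m; "opening": opening from 0.0 (shut) to 1.0 (fully open); "finger_force": force on a finger pad.
Only numpy, scipy, OpenCV 4.12 (cv2) and the standard library are available. Lean on these libraries where they do the work, as an engineer would, in place of code of your own. Each camera call takes 0.05 s, during which the arm holds its last target. There are 200 camera calls.

### The job

Set up the slide scanner for its next run: stand exactly three of the slide racks in the carrier tray, one to a bay with one bay left empty, and then slide the loaded tray fully home, its tongue under the scanner's retaining block and its front flush against the block. Every other rack goes upright on the floor of the cabinet's drawer, which must be left fully shut. Leave the bottle, eyepiece and carton where they are.

Things in the scene. Friction and masses are not known exactly. Their poses are not given: they have to be found in the camera images.
- rack1: slide rack of grey plastic, one of up to six alike: open body 76 (its x) x 36 (its y) x 24 mm high holding glass slides, with an upright grip fin 40 (x) x 14 (y) mm rising from the middle of the body to 54 mm above its underside; 70 to 140 g. Origin: centre of the underside, z up; turning it end for end makes no difference. May be absent.
- rack2: slide rack of grey plastic, one of up to six alike: open body 76 (its x) x 36 (its y) x 24 mm high holding glass slides, with an upright grip fin 40 (x) x 14 (y) mm rising from the middle of the body to 54 mm above its underside; 70 to 140 g. Origin: centre of the underside, z up; turning it end for end makes no difference. May be absent.
- rack3: slide rack of grey plastic, one of up to six alike: open body 76 (its x) x 36 (its y) x 24 mm high holding glass slides, with an upright grip fin 40 (x) x 14 (y) mm rising from the middle of the body to 54 mm above its underside; 70 to 140 g. Origin: centre of the underside, z up; turning it end for end makes no difference. May be absent.
- rack4: slide rack of grey plastic, one of up to six alike: open body 76 (its x) x 36 (its y) x 24 mm high holding glass slides, with an upright grip fin 40 (x) x 14 (y) mm rising from the middle of the body to 54 mm above its underside; 70 to 140 g. Origin: centre of the underside, z up; turning it end for end makes no difference. May be absent.
- rack5: slide rack of grey plastic, one of up to six alike: open body 76 (its x) x 36 (its y) x 24 mm high holding glass slides, with an upright grip fin 40 (x) x 14 (y) mm rising from the middle of the body to 54 mm above its underside; 70 to 140 g. Origin: centre of the underside, z up; turning it end for end makes no difference. May be absent.
- rack6: slide rack of grey plastic, one of up to six alike: open body 76 (its x) x 36 (its y) x 24 mm high holding glass slides, with an upright grip fin 40 (x) x 14 (y) mm rising from the middle of the body to 54 mm above its underside; 70 to 140 g. Origin: centre of the underside, z up; turning it end for end makes no difference. May be absent.
- tray: loose steel-grey metal carrier tray, about 0.45 kg, 92 mm (its x) x 206 mm (its y), rim 16 mm high, four bays side by side along y. In its middle stands a flat grip plate 60 mm (x) x 14 mm (y), rising to 100 mm above the underside. A flat tongue sticks out from the middle of its +x side (see tongue_tip). Origin: centre of the underside of the 92 x 206 part, z up, x towards the tongue
- bay1 (a point): centre of the floor of the first (y = -77 mm) of the tray's four bays (each 84 mm along tray x by 44 mm along tray y, so 4 mm to spare on every side of a rack; floor 6 mm above the tray's underside, walls 10 mm high above that floor); its axes are the tray's
- bay2 (a point): centre of the floor of the second (y = -29 mm) of the tray's four bays (each 84 mm along tray x by 44 mm along tray y, so 4 mm to spare on every side of a rack; floor 6 mm above the tray's underside, walls 10 mm high above that floor); its axes are the tray's
- bay3 (a point): centre of the floor of the third (y = 29 mm) of the tray's four bays (each 84 mm along tray x by 44 mm along tray y, so 4 mm to spare on every side of a rack; floor 6 mm above the tray's underside, walls 10 mm high above that floor); its axes are the tray's
- bay4 (a point): centre of the floor of the fourth (y = 77 mm) of the tray's four bays (each 84 mm along tray x by 44 mm along tray y, so 4 mm to spare on every side of a rack; floor 6 mm above the tray's underside, walls 10 mm high above that floor); its axes are the tray's
- tray_front (a point): middle of the tray's front face at the root of the tongue, at bench height (tray x = 46 mm, y = 0); meets the origin of dock when the tray is fully home
- dock: slide scanner, fixed, white, 340 mm wide, 130 mm high; its housing begins 100 mm beyond this origin. In front of it a dark steel retaining block, 126 mm wide, 26 mm high, with a pocket beneath: 66 mm wide, 14 mm high from the bench, 40 mm deep. The tray stops when its front face meets the block's face. Origin: middle of the pocket's mouth at bench height; x points level into the pocket, z up
- drawer (a joint): how far the cabinet's drawer is open, m: 0 shut, 0.145 fully open, opening along -x of drawer_in, roughly towards the robot; 1 to 2 N of friction, stays where it is left; starts 0 to 0.05 open
- drawer_in (a point): centre of the drawer's inner floor (12 mm above the bench), moving with the drawer; x points into the cabinet. Inside 170 mm (x) by 212 mm (y); side walls rise 46 mm, the front panel 67 mm above this floor; the panel's inner face is at x = -85 mm, its outer face at -97 mm. Fully open it shows 145 mm of its inner length; a rack standing in it passes under the cabinet's top
- cabinet: low white cabinet, fixed, 190 mm deep (its x), 250 mm wide, top 90 mm above the bench, with one grey drawer. Origin: middle of its front's lower edge; x points to its back
- tongue_tip (a point): middle of the tray tongue's end, at bench height (tray x = 82 mm, y = 0). The tongue is 36 mm long and 8 mm thick, lies on the bench, 60 mm wide for its first 26 mm, then 44 mm wide
- drawer_handle (a point): middle of the drawer's bar handle: a steel bar 12 mm thick and 130 mm long along the drawer's y, 62 mm above the bench, its centre 38 mm in front of the front panel's outer face, carried by two stems 55 mm either side of the middle; axes as drawer_in; moves with the drawer
- oil_bottle: bystander, to be left standing where it is: amber bottle, 36 mm across, 85 mm high
- eyepiece: bystander, to be left standing where it is: black microscope eyepiece, 36 mm across, 64 mm high, standing
- slide_carton: bystander, to be left standing where it is: cardboard carton 60 x 90 x 35 mm

How it is judged:
On the way, in this order (a step that is already met when the one before it is completed fails the run):
1. exactly three racks stand in bays of the tray, before it is home in the dock ((distance between any of rack1, rack2, rack3, rack4, rack5, rack6 and bay2 below 0.012 m or distance between any of rack1, rack2, rack3, rack4, rack5, rack6 and bay1 below 0.012 m) and (distance between any of rack1, rack2, rack3, rack4, rack5, rack6 and bay3 below 0.012 m or distance between any of rack1, rack2, rack3, rack4, rack5, rack6 and bay1 below 0.012 m) and (distance between any of rack1, rack2, rack3, rack4, rack5, rack6 and bay3 below 0.012 m or distance between any of rack1, rack2, rack3, rack4, rack5, rack6 and bay2 below 0.012 m) and (distance between any of rack1, rack2, rack3, rack4, rack5, rack6 and bay4 below 0.012 m or distance between any of rack1, rack2, rack3, rack4, rack5, rack6 and bay1 below 0.012 m) and (distance between any of rack1, rack2, rack3, rack4, rack5, rack6 and bay4 below 0.012 m or distance between any of rack1, rack2, rack3, rack4, rack5, rack6 and bay2 below 0.012 m) and (distance between any of rack1, rack2, rack3, rack4, rack5, rack6 and bay4 below 0.012 m or distance between any of rack1, rack2, rack3, rack4, rack5, rack6 and bay3 below 0.012 m) and (distance between each of rack1, rack2, rack3, rack4, rack5, rack6 and bay1 above 0.012 m or distance between each of rack1, rack2, rack3, rack4, rack5, rack6 and bay2 above 0.012 m or distance between each of rack1, rack2, rack3, rack4, rack5, rack6 and bay3 above 0.012 m or distance between each of rack1, rack2, rack3, rack4, rack5, rack6 and bay4 above 0.012 m)), for 0.2 s.
2. the loaded tray is fully home under the retaining block (all of step 1 and distance between tray_front and dock below 0.008 m and angle between the x axis of tray and the x axis of dock, either way round below 0.06 rad), for 0.2 s.
At the end, for the whole second after the job is handed in: Exactly three bays hold a rack (origin within 12 mm of the bay centre); tray front within 8 mm of the pocket mouth, aligned within 0.06 rad; every other rack on the drawer floor; all racks upright within 0.15 rad and at rest; drawer within 8 mm of shut (all of step 2 and (distance between rack1 and bay1 below 0.012 m or distance between rack1 and bay2 below 0.012 m or distance between rack1 and bay3 below 0.012 m or distance between rack1 and bay4 below 0.012 m or (horizontal distance between rack1 and drawer_in below 0.115 m and z of rack1 in the frame of drawer_in between -0.004 and 0.012 m)) and (distance between rack2 and bay1 below 0.012 m or distance between rack2 and bay2 below 0.012 m or distance between rack2 and bay3 below 0.012 m or distance between rack2 and bay4 below 0.012 m or (horizontal distance between rack2 and drawer_in below 0.115 m and z of rack2 in the frame of drawer_in between -0.004 and 0.012 m)) and (distance between rack3 and bay1 below 0.012 m or distance between rack3 and bay2 below 0.012 m or distance between rack3 and bay3 below 0.012 m or distance between rack3 and bay4 below 0.012 m or (horizontal distance between rack3 and drawer_in below 0.115 m and z of rack3 in the frame of drawer_in between -0.004 and 0.012 m)) and (distance between rack4 and bay1 below 0.012 m or distance between rack4 and bay2 below 0.012 m or distance between rack4 and bay3 below 0.012 m or distance between rack4 and bay4 below 0.012 m or (horizontal distance between rack4 and drawer_in below 0.115 m and z of rack4 in the frame of drawer_in between -0.004 and 0.012 m)) and (distance between rack5 and bay1 below 0.012 m or distance between rack5 and bay2 below 0.012 m or distance between rack5 and bay3 below 0.012 m or distance between rack5 and bay4 below 0.012 m or (horizontal distance between rack5 and drawer_in below 0.115 m and z of rack5 in the frame of drawer_in between -0.004 and 0.012 m)) and (distance between rack6 and bay1 below 0.012 m or distance between rack6 and bay2 below 0.012 m or distance between rack6 and bay3 below 0.012 m or distance between rack6 and bay4 below 0.012 m or (horizontal distance between rack6 and drawer_in below 0.115 m and z of rack6 in the frame of drawer_in between -0.004 and 0.012 m)) and angle between each of rack1, rack2, rack3, rack4, rack5, rack6's own z axis and vertical below 0.15 rad and linear speed of each of rack1, rack2, rack3, rack4, rack5, rack6, tray below 0.03 m/s and value of joint drawer below 0.008 m); the robot touches nothing.
It fails at once if the oil bottle is knocked over or pushed more than 4 cm (distance of oil_bottle from where it was at the start of the episode above 0.04 m or angle between oil_bottle's own z axis and vertical above 0.5 rad).
It fails at once if the eyepiece is knocked over or pushed more than 4 cm (distance of eyepiece from where it was at the start of the episode above 0.04 m or angle between eyepiece's own z axis and vertical above 0.5 rad).
It fails at once if the slide carton is knocked over or pushed more than 4 cm (distance of slide_carton from where it was at the start of the episode above 0.04 m or angle between slide_carton's own z axis and vertical above 0.5 rad).
Of rack1, rack2, rack3, rack4, rack5, rack6 only 4 to 6 are there at a start; the rules pass over those that are not, and their reading is None.
At some moment in a run one of rack1, rack2, rack3, rack4, rack5, rack6, tray may be knocked a few centimetres aside while the robot is not near it.
It also fails if it takes over 210 s, if anything falls off the work surface, if the arm or the gripper's body presses on something with over 40 N, if the wrist force passes 120 N, or if a joint passes its speed limit or range.

## Working session

There is one attempt and no reset: what is moved stays moved. The work goes in short steps, Python scripts to look and compute and a tool call to move; the robot and the scene stay as the last step left them, time stands still between calls to the robot, and variables do not carry over. Pictures are saved under pics/ and viewed, at most 14 in all, crops included, and the job is handed in when it is done.

Besides the shell and the picture viewer there is one more tool, called after "Emit:" as a command line: name --argument value ..., lists and objects as JSON in quotes. send_rows: Moves the arm, as the interface text tells. Its arguments: {"type":"object","properties":{"moves":{"type":"string"},"newtons":{"type":"number"}},"required":["moves"]}

```bash
ls; mkdir -p pics; python3 - <<'E'
from plant import ctrl
import cv2,numpy as np
s=ctrl.get_state();print(s)
for n in("top","side"):
    c=ctrl.read_camera(n);print(n,{k:v for k,v in c.items() if k!="image"})
    cv2.imwrite(f"pics/{n}0.png",cv2.resize(c["image"][:,:,::-1],(800,600),interpolation=cv2.INTER_CUBIC))
E
```

```text
pics
{'time': 0.0, 'qpos': array([-1.41197856e+00,  2.87218270e-01,  1.57816744e+00, -3.92650840e-05,
        1.27862835e+00, -1.50000718e-01]), 'dq': array([-0.00095015,  0.00064257, -0.00188944, -0.00058392,  0.00105753,
       -0.0021975 ]), 'joint_efforts': array([ 8.69789219e-04, -4.05976975e+01, -2.92626143e+01, -1.30719081e-04,
        5.72855279e-03,  2.35936049e-06]), 'eef_pos': array([ 0.20507367, -0.6424346 ,  0.24391726]), 'tcp_rot': array([ 9.88100962e-01,  1.53801894e-01, -2.41309036e-05, -1.21060877e-03]), 'contact_force': array([0.82209623, 0.82105278, 0.10300643]), 'wrist_torque': array([-0.04668599, -0.04249728, -0.04450704]), 'finger_force': 0.0, 'opening': 1.0003040830422214}
top {'fovy': 54.21316477216812, 'cx': 255.4948765140828, 'cy': 189.5847387443567, 'extrinsics': array([[-0.00382875,  0.99456764, -0.10402191,  0.50824945],
       [-0.99975623, -0.00154513,  0.02202495,  0.03707313],
       [ 0.02174457,  0.10408088,  0.9943311 ,  0.84465916],
       [ 0.        ,  0.        ,  0.        ,  1.        ]])}
side {'fovy': 44.820316683039366, 'cx': 252.30882845527705, 'cy': 194.08950753193596, 'extrinsics': array([[-0.99563718,  0.03902123, -0.08475815,  0.51057127],
       [-0.09159584, -0.58199454,  0.80801767,  0.9963955 ],
       [-0.01779893,  0.81225593,  0.58302959,  0.75938371],
       [ 0.        ,  0.        ,  0.        ,  1.        ]])}
```

View pics/top0.png

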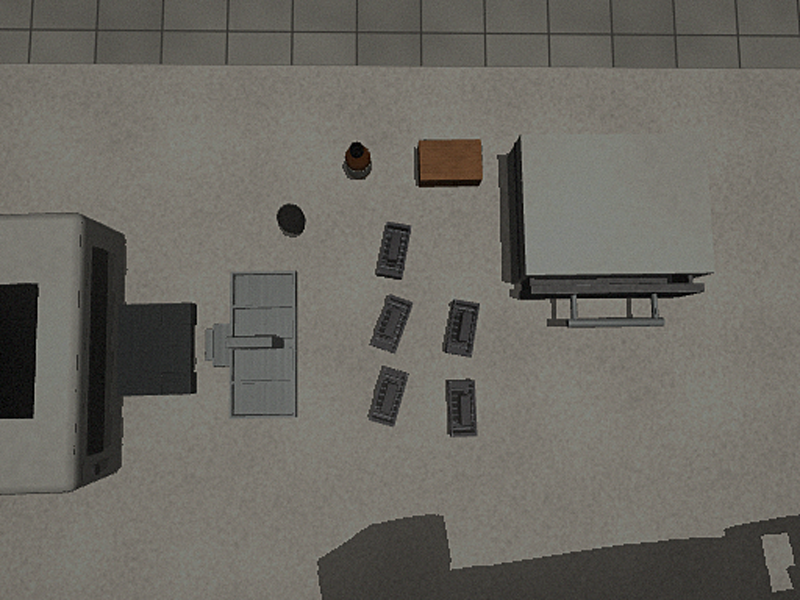

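View pics/side0.png

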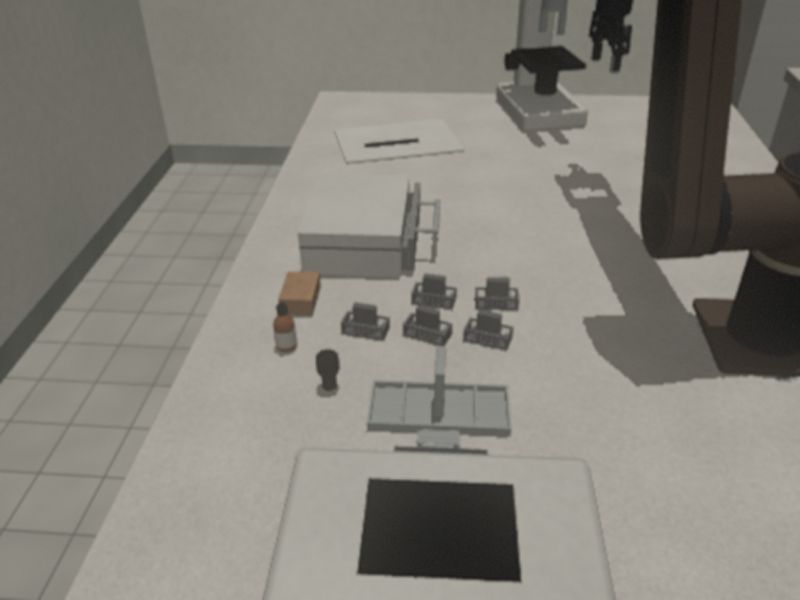

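Five racks (view px A(394,250), B(391,323), C(388,396), D(462,328), E(461,408)). The tray is at (264,344) with its tongue facing the dock block, whose face is at x≈197. The drawer is slightly open, with its handle at (616,322). Next I fit the models to the silhouettes.

```bash
cat > h.py <<'E'
import numpy as np,cv2,sys
from scipy.optimize import minimize
from scipy.spatial.transform import Rotation as R
from plant import ctrl
def proj(c,P):
    E=c["extrinsics"];p=(np.asarray(P,float)-E[:3,3])@E[:3,:3]
    f=192/np.tan(np.radians(c["fovy"]/2))
    return np.c_[c["cx"]-f*p[:,0]/p[:,2],c["cy"]+f*p[:,1]/p[:,2]]
def ray(c,u,v,z):
    E=c["extrinsics"];f=192/np.tan(np.radians(c["fovy"]/2))
    d=E[:3,:3]@np.array([(u-c["cx"])/f,-(v-c["cy"])/f,-1]);return E[:3,3]+d*(z-E[2,3])/d[2]
def box(x0,x1,y0,y1,z0,z1):
    return np.array([[x,y,z] for x in(x0,x1) for y in(y0,y1) for z in(z0,z1)])/1000
RACK=[box(-38,38,-18,18,0,24),box(-20,20,-7,7,24,54)]
TRAY=[box(-46,46,-103,103,0,16),box(46,72,-30,30,0,8),box(72,82,-22,22,0,8),box(-30,30,-7,7,0,100)]
BLOCK=[box(0,95,-63,63,0,26)]
def place(m,p,z=0):
    c,s=np.cos(p[2]),np.sin(p[2])
    return m@np.array([[c,-s,0],[s,c,0],[0,0,1]]).T+[p[0],p[1],z]
def render(c,M,p,roi,z=0,S=4):
    x0,y0,x1,y1=roi;im=np.zeros(((y1-y0)*S,(x1-x0)*S),np.uint8)
    for m in M:
        q=(proj(c,place(m,p,z))-[x0,y0]+.5)*S-.5
        cv2.fillConvexPoly(im,cv2.convexHull(np.round(q*16).astype(np.int32)),255,shift=4)
    return cv2.resize(im,(x1-x0,y1-y0),interpolation=cv2.INTER_AREA)/255.
def fit(c,M,p0,mask,roi,z=0):
    x0,y0,x1,y1=roi;t=cv2.GaussianBlur(mask[y0:y1,x0:x1].astype(float),(0,0),1)
    f=lambda p:np.sum((cv2.GaussianBlur(render(c,M,p,roi,z),(0,0),1)-t)**2)
    best=None
    for da in(0,.15,-.15):
        p=np.array(p0)+[0,0,da]
        r=minimize(f,p,method="Nelder-Mead",options=dict(initial_simplex=[p,p+[.008,0,0],p+[0,.008,0],p+[0,0,.1]],xatol=1e-4,fatol=1e-3))
        if best is None or r.fun<best.fun:best=r
    return best.x,best.fun/max(t.sum(),1)
def st():
    s=ctrl.get_state();return s
def go(x,y,z,yaw):
    "row numbers to tool-down pose with tool x at yaw deg"
    s=st();A=R.from_quat(s["tcp_rot"]);B=R.from_euler("z",yaw,degrees=True)*R.from_euler("x",180,degrees=True)
    d=A.inv().apply(np.array([x,y,z])-s["eef_pos"])/.2;r=(A.inv()*B).as_rotvec()/(2*np.pi)
    print("->",np.round([x,y,z,yaw],4),"turn",np.round(r,4),"shift",np.round(d,4))
E
python3 - <<'E'
from h import *
c=ctrl.read_camera("top");im=c["image"].astype(int);g=im.mean(2)
for v in((394,250),(264,300),(160,350),(330,500),(462,328)):
    u=np.array(v)*.64;print(v,im[int(u[1]),int(u[0])])
dark=g<75; metal=(im[:,:,2]-im[:,:,0])>=-2
vis=np.ascontiguousarray(im.astype(np.uint8)[:,:,::-1])
def draw(M,p):
    for m in M:cv2.polylines(vis,[cv2.convexHull(np.round(proj(c,place(m,p))*16).astype(np.int32))],True,(0,255,0),1,shift=4)
for n,v in dict(A=(394,250),B=(391,323),C=(388,396),D=(462,328),E=(461,408)).items():
    u,w=np.array(v)*.64;p=ray(c,u,w,.012)
    roi=[int(u)-22,int(w)-23,int(u)+22,int(w)+23]
    x,e=fit(c,RACK,[p[0],p[1],0],dark,roi);print(n,x.round(4),np.degrees(x[2]).round(1),e.round(3));draw(RACK,x)
p=ray(c,264*.64,344*.64,.0)
x,e=fit(c,TRAY,[p[0],p[1],np.pi/2],metal,[128,165,200,275]);print("tray",x.round(4),np.degrees(x[2]),e);draw(TRAY,x)
p=ray(c,197*.64,348*.64,.02)
x,e=fit(c,BLOCK,[p[0],p[1],np.pi/2],metal&(g<80),[88,185,130,262]);print("dock",x.round(4),np.degrees(x[2]),e);draw(BLOCK,x)
for n,u,z in(("hl",(570,323),.068),("hr",(663,322),.068),("cabFL",(522,275),.09),("cabFR",(713,273),.09),("cabBL",(520,137),.09),("panelL",(520,295),.079),("panelR",(704,290),.079)):print(n,ray(c,u[0]*.64,u[1]*.64,z).round(4))
cv2.imwrite("pics/fit0.png",cv2.resize(vis[70:290,110:470],(800,489),interpolation=cv2.INTER_CUBIC))
E
```

```text
(394, 250) [58 58 58]
(264, 300) [105 105 103]
(160, 350) [41 45 40]
(330, 500) [121 119 111]
(462, 328) [55 56 55]
A [ 0.6618  0.0277 -0.2047] -11.7 0.014
B [ 0.5569  0.0311 -0.3487] -20.0 0.015
C [ 0.4563  0.0364 -0.2808] -16.1 0.023
D [ 0.5504 -0.0679 -0.1771] -10.1 0.02
E [ 0.4397 -0.0662  0.0362] 2.1 0.017
tray [0.5291 0.2118 1.5854] 90.83464314545924 0.05625982649532679
dock [0.5237 0.3123 1.6083] 92.14813511800703 0.03226119998147791
hl [ 0.5532 -0.208   0.068 ]
hr [ 0.5542 -0.3335  0.068 ]
cabFL [ 0.6148 -0.1401  0.09  ]
cabFR [ 0.6173 -0.3928  0.09  ]
cabBL [ 0.8013 -0.1422  0.09  ]
panelL [ 0.5897 -0.1394  0.079 ]
panelR [ 0.596  -0.3855  0.079 ]
```

View pics/fit0.png

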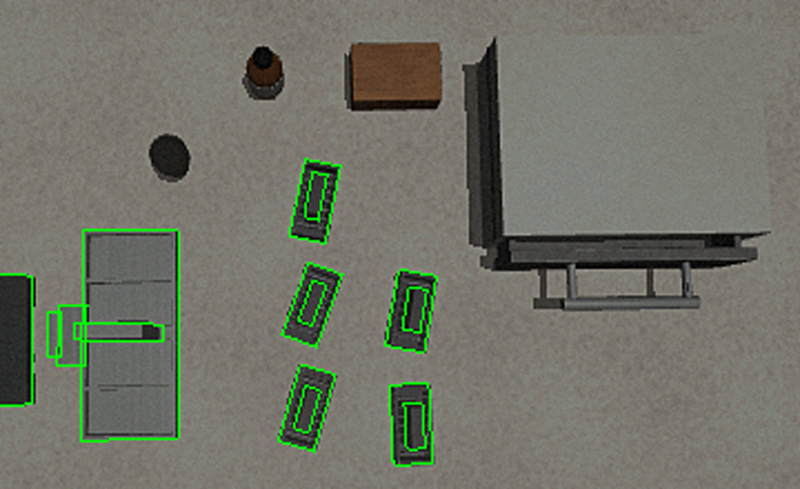

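```bash
cat >> h.py <<'E'
def masks(c):
    im=c["image"].astype(np.float32);b=cv2.GaussianBlur(im,(0,0),.8);g=im.mean(2)
    return cv2.medianBlur(g.astype(np.uint8),3)<78,(b[:,:,2]-b[:,:,0])>-5.5
def tray(c,p0=None):
    d,m=masks(c);p=p0 if p0 is not None else [.529,.2118,1.585]
    u,v=proj(c,[[p[0],p[1],0]])[0].astype(int)
    return fit(c,TRAY,p,m|d,[u-44,v-56,u+33,v+56])
def rack(c,p,z=0):
    u,w=proj(c,[[p[0],p[1],z+.012]])[0].astype(int)
    return fit(c,RACK,p,masks(c)[0],[u-22,w-23,u+22,w+23],z)
E
python3 - <<'E'
from h import *
c=ctrl.read_camera("top");x,e=tray(c);print("tray",x.round(4),np.degrees(x[2]),e)
d,m=masks(c)
y,e=fit(c,BLOCK,[.5237,.312,1.59],d,[88,185,130,262]);print("dock",y.round(4),np.degrees(y[2]),e)
vis=np.zeros((384,512,3),np.uint8);vis[m|d]=255
for M,p in((TRAY,x),(BLOCK,y)):
  for k in M:cv2.polylines(vis,[cv2.convexHull(np.round(proj(c,place(k,p))*16).astype(np.int32))],True,(0,0,255),1,shift=4)
a=cv2.resize(vis[160:285,80:230],None,fx=4,fy=4,interpolation=0)
s=ctrl.read_camera("side");v2=np.ascontiguousarray(s["image"][:,:,::-1])
Rk=[[.6618,.0277,-.2047],[.5569,.0311,-.3487],[.4563,.0364,-.2808],[.5504,-.0679,-.1771],[.4397,-.0662,.0362]]
for M,p in[(TRAY,x),(BLOCK,y)]+[(RACK,r) for r in Rk]:
  for k in M:cv2.polylines(v2,[cv2.convexHull(np.round(proj(s,place(k,p))*16).astype(np.int32))],True,(0,255,0),1,shift=4)
cv2.imwrite("pics/tm.png",a);cv2.imwrite("pics/sd.png",cv2.resize(v2[150:310,180:360],None,fx=3.5,fy=3.5,interpolation=cv2.INTER_CUBIC))
from h import go
go(.6618,.0277,.12,90-11.7)
go(.6618,.0277,.15,90)
E
```

```text
tray [0.529  0.2117 1.5902] 91.112718573325 0.0038267285690547826
dock [0.5234 0.3095 1.5975] 91.53067372651928 0.001777918202436599
-> [6.618e-01 2.770e-02 1.200e-01 7.830e+01] turn [-1.000e-04 -1.000e-04 -1.684e-01] shift [ 3.1941 -2.4991  0.6267]
-> [6.618e-01 2.770e-02 1.500e-01 9.000e+01] turn [-1.000e-04 -1.000e-04 -2.009e-01] shift [ 3.1941 -2.4992  0.4767]
```

View pics/tm.png

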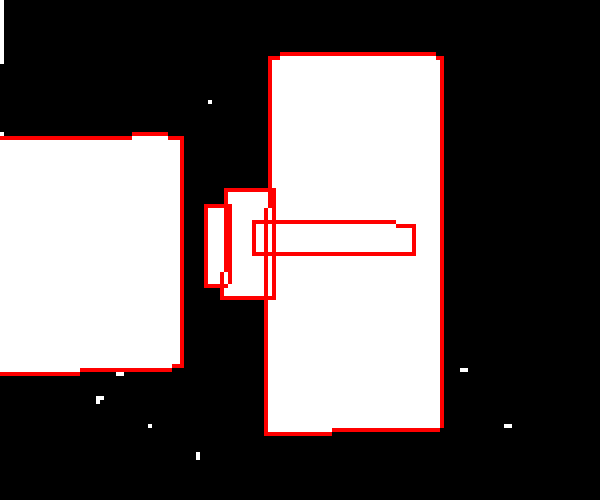

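View pics/sd.png

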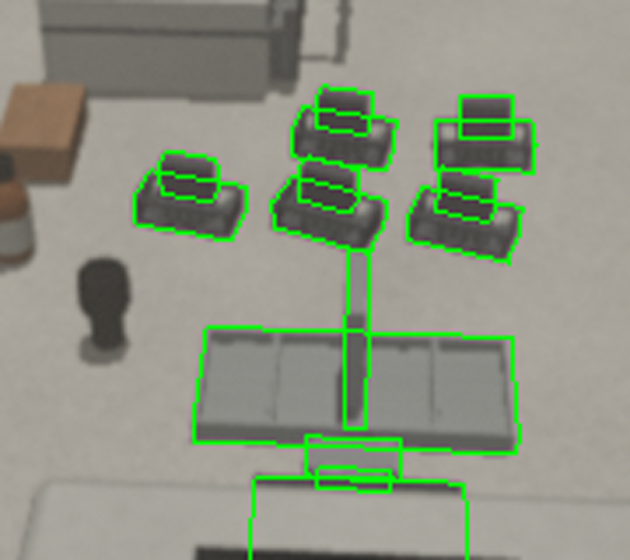

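The fits match in both views to within a pixel. I'll move over to rack A, going from the far corner in several calls.

Emit:
send_rows --moves "0 0 0 1 -0.8 0 0.5; 0 0 0 1 -0.8 0 0.5; 0 0 0 1 -0.8 0 0.5; 0 0 0 1 -0.8 0 0.5; 0 0 0 1 -0.8 0 0.5" --newtons 30

```text
time: 0.88
eef_pos: [0.3488, -0.4268, 0.2453]
tcp_rot: [0.988, 0.156, 0.0, -0.0]
contact_force: [-0.5, -1.1, -0.2]
opening: 0.75
finger_force: 0.0
```

Emit:
send_rows --moves "0 0 0 1 -0.8 0 0.5; 0 0 0 1 -0.8 0 0.5; 0 0 0 1 -0.8 0 0.5; 0 0 0 1 -0.8 0 0.5; 0 0 0 1 -0.8 0 0.5"

```text
time: 1.5
eef_pos: [0.4903, -0.2147, 0.2454]
tcp_rot: [0.988, 0.156, 0.0, 0.0]
contact_force: [-0.2, -0.4, 0.4]
opening: 0.747
finger_force: 0.0
```

Emit:
send_rows --moves "0 0 -0.168 1 -0.8 0.3 0.5; 0 0 -0.168 1 -0.8 0.3 0.5; 0 0 -0.168 1 -0.8 0.3 0.5; 0 0 -0.168 1 -0.8 0.3 0.5; 0 0 -0.168 1 -0.8 0.3 0.5; 0 0 -0.168 1 -0.8 0.3 0.5"

```text
time: 2.25
eef_pos: [0.6314, -0.0042, 0.1841]
tcp_rot: [0.775, 0.632, -0.001, -0.0]
contact_force: [-1.1, -0.7, 0.9]
opening: 0.754
finger_force: 0.0
```

```bash
python3 - <<'E'
from h import *
s=st();print(s["time"],s["eef_pos"],s["qpos"].round(2),s["opening"])
go(.6618,.0277,.12,78.3);go(.6618,.0277,.041,78.3)
E
```

```text
2.25 [ 0.63143614 -0.00418712  0.18414566] [-0.17  0.25  1.74 -0.    1.16  0.04] 0.7536740435806651
-> [6.618e-01 2.770e-02 1.200e-01 7.830e+01] turn [-0.0002  0.0001  0.0004] shift [0.1869 0.1172 0.3204]
-> [6.618e-01 2.770e-02 4.100e-02 7.830e+01] turn [-0.0002  0.0001  0.0004] shift [0.1872 0.1178 0.7154]
```

Emit:
send_rows --moves "0 0 0 0.187 0.118 0.3 0.5; 0 0 0 0.187 0.118 0.3 0.5; 0 0 0 0.187 0.118 0.715 0.5; 0 0 0 0.187 0.118 0.715 0.5; 0 0 0 0.187 0.118 0.715 0.5; 0 0 0 0.187 0.118 0.715 -1; 0 0 0 0.187 0.118 0.715 -1; 0 0 0 0.187 0.118 0.715 -1; 0 0 0 0.187 0.118 0.715 -1; 0 0 0 0.187 0.118 0.715 -1" --newtons 30

```text
time: 3.5
eef_pos: [0.6639, 0.0279, 0.0457]
tcp_rot: [0.776, 0.631, 0.002, 0.002]
contact_force: [0.2, -1.5, 6.3]
opening: 0.459
finger_force: 31.8
```

Emit:
send_rows --moves "0 0 0 0 0 -0.4 -1; 0 0 0 0 0 -0.4 -1; 0 0 0 0 0 -0.4 -1"

```text
time: 3.88
eef_pos: [0.6628, 0.0284, 0.1246]
tcp_rot: [0.776, 0.631, 0.002, 0.001]
contact_force: [-0.6, 0.5, -1.3]
opening: 0.458
finger_force: 31.1
```

```bash
python3 - <<'E'
from h import *
s=st();print(s["time"],s["eef_pos"],s["opening"]*85,s["finger_force"],s["contact_force"])
go(.606,.2132,.13,91.1)
E
```

```text
3.875 [0.66276324 0.02836919 0.12455175] 38.93748450663631 31.066043972969055 [-0.57139667  0.4728967  -1.32081618]
-> [ 0.606   0.2132  0.13   91.1   ] turn [ 0.0007  0.     -0.0359] shift [ 0.8465 -0.4669 -0.0288]
```

Emit:
send_rows --moves "0 0 -0.036 0.846 -0.467 -0.03 -1; 0 0 -0.036 0.846 -0.467 -0.03 -1; 0 0 -0.036 0.846 -0.467 -0.03 -1; 0 0 -0.036 0.846 -0.467 -0.03 -1; 0 0 -0.036 0.846 -0.467 -0.03 -1"

```text
time: 4.5
eef_pos: [0.6037, 0.2131, 0.1262]
tcp_rot: [0.7, 0.715, -0.002, -0.001]
contact_force: [0.2, -1.1, -0.7]
opening: 0.463
finger_force: 31.0
```

```bash
python3 - <<'E'
from h import *
s=st();print(s["time"],s["eef_pos"])
go(.606,.2132,.053,91.1)
c=ctrl.read_camera("top");print(tray(c))
x,e=rack(c,[.606,.2132,0],z=s["eef_pos"][2]-.0457);print(x,e)
E
```

```text
4.5 [0.60368031 0.21313519 0.1261949 ]
-> [6.060e-01 2.132e-01 5.300e-02 9.110e+01] turn [-0.0005  0.0002  0.0003] shift [0.0005 0.0128 0.3659]
(array([0.52730582, 0.22549657, 1.46559408]), np.float64(0.31736449883790013))
[0.6028988  0.23508779 0.0237579 ] 0.4103496099962957
```

Emit:
send_rows --moves "0 0 0 0 0.012 0.1 -1; 0 0 0 0 0.012 0.3 -1; 0 0 0 0 0.012 0.35 -1; 0 0 0 0 0.012 0.35 -1; 0 0 0 0 0.012 0.37 -1; 0 0 0 0 0.012 0.37 -1"

```text
time: 5.3
eef_pos: [0.6078, 0.2116, 0.0603]
tcp_rot: [0.7, 0.714, -0.002, -0.001]
contact_force: [-15.2, -4.7, 30.6]
opening: 0.462
finger_force: 35.6
```

```bash
python3 - <<'E'
from h import *
s=st();print(s["time"],s["eef_pos"],s["contact_force"],s["wrist_torque"]);go(.606,.2132,.053,91.1)
E
```

```text
5.3 [0.60777785 0.21162772 0.0603095 ] [-15.23529981  -4.70718268  30.63702884] [-0.80367624  2.57058445  0.00481124]
-> [6.060e-01 2.132e-01 5.300e-02 9.110e+01] turn [-0.0008  0.0003 -0.0001] shift [ 0.0081 -0.0086  0.0366]
```

Emit:
send_rows --moves "0 0 0 0 0 -0.12 -1; 0 0 0 0 0 -0.12 -1; 0 0 0 0 0 -0.12 -1"

```text
time: 5.68
eef_pos: [0.6067, 0.2123, 0.0766]
tcp_rot: [0.7, 0.714, -0.001, -0.001]
contact_force: [-0.2, 0.3, -0.4]
opening: 0.458
finger_force: 32.2
```

```bash
python3 - <<'E'
from h import *
s=st();p=s["eef_pos"];print(s["time"],p,R.from_quat(s["tcp_rot"]).as_euler("zyx",degrees=True))
c=ctrl.read_camera("side");v=np.ascontiguousarray(c["image"][:,:,::-1])
def dr(M,p,z,col):
  for k in M:cv2.polylines(v,[cv2.convexHull(np.round(proj(c,place(k,p,z))*16).astype(np.int32))],True,col,1,shift=4)
dr(TRAY,[.529,.2117,1.5902],0,(0,255,0));dr(RACK,[p[0],p[1],.02],p[2]-.0457,(0,0,255))
cv2.imwrite("pics/s1.png",cv2.resize(v[180:310,200:350],None,fx=4.5,fy=4.5,interpolation=cv2.INTER_CUBIC))
E
```

```text
5.675 [0.60672275 0.21227081 0.07658494] [-9.10709425e+01 -1.34796695e-01  1.79973351e+02]
```

View pics/s1.png

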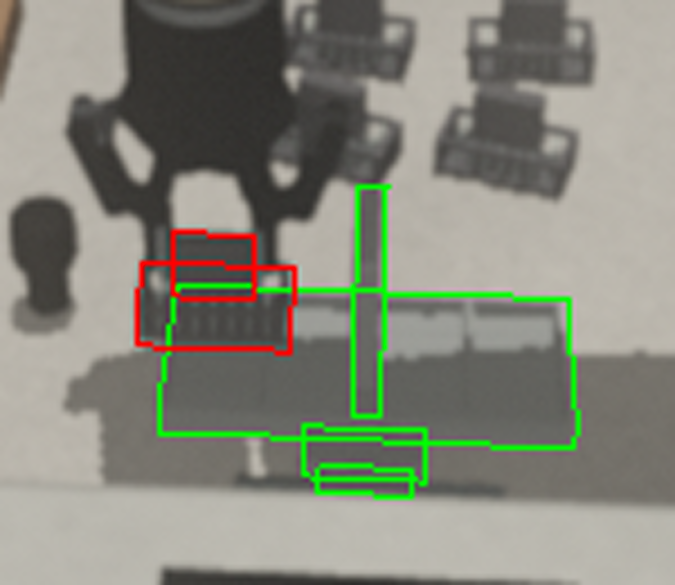

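The picture shows rack A held crosswise (red, at ~(215,300)). The bays' long axis runs along world y, so the rack must be turned 90°. I'll lift it and turn it.

Emit:
send_rows --moves "0 0 0 0 0 -0.3 -1; 0 0 0 0 0 -0.3 -1; 0 0 -0.25 0 0 -0.3 -1; 0 0 -0.25 0 0 -0.3 -1; 0 0 -0.25 0 0 -0.3 -1; 0 0 -0.25 0 0 -0.3 -1; 0 0 -0.25 0 0 -0.3 -1; 0 0 -0.25 0 0 -0.3 -1; 0 0 -0.25 0 0 -0.3 -1; 0 0 -0.25 0 0 -0.3 -1; 0 0 -0.25 0 0 -0.3 -1; 0 0 -0.25 0 0 -0.3 -1"

```text
time: 7.22
eef_pos: [0.6064, 0.2129, 0.1362]
tcp_rot: [-0.009, 1.0, -0.0, -0.002]
contact_force: [-0.1, -0.1, -0.7]
opening: 0.462
finger_force: 32.1
```

```bash
python3 - <<'E'
from h import *
s=st();p=s["eef_pos"];print(s["time"],p,s["qpos"].round(2))
go(.606,.2132,.053,181.1)
c=ctrl.read_camera("side");v=np.ascontiguousarray(c["image"][:,:,::-1])
def dr(M,p,z,col):
  for k in M:cv2.polylines(v,[cv2.convexHull(np.round(proj(c,place(k,p,z))*16).astype(np.int32))],True,col,1,shift=4)
dr(TRAY,[.529,.2117,1.5902],0,(0,255,0));dr(RACK,[p[0],p[1],1.59],p[2]-.0457,(0,0,255))
cv2.imwrite("pics/s2.png",cv2.resize(v[180:310,200:350],None,fx=4.5,fy=4.5,interpolation=cv2.INTER_CUBIC))
E
```

```text
7.225 [0.60644538 0.21291648 0.13621441] [ 0.18  0.32  1.74 -0.    1.08 -1.41]
-> [6.060e-01 2.132e-01 5.300e-02 1.811e+02] turn [-0.0001 -0.0005 -0.0001] shift [0.0009 0.0017 0.4161]
```

View pics/s2.png

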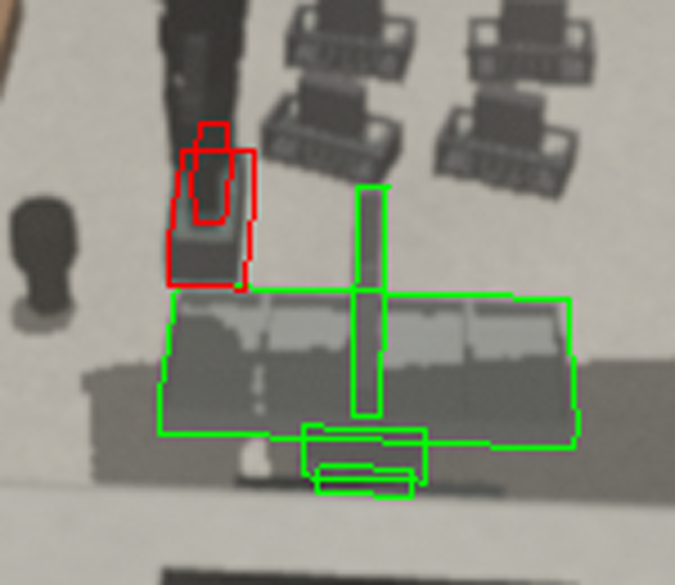

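The rack now lines up with bay 1, and the model overlay agrees to about 1 px. I'll lower it.

Emit:
send_rows --moves "0 0 0 0 0.002 0.2 -1; 0 0 0 0 0.002 0.35 -1; 0 0 0 0 0.002 0.38 -1; 0 0 0 0 0.002 0.41 -1; 0 0 0 0 0.002 0.41 -1"

```text
time: 7.9
eef_pos: [0.6078, 0.2137, 0.0571]
tcp_rot: [-0.01, 1.0, 0.0, 0.001]
contact_force: [-0.3, -0.6, -0.5]
opening: 0.46
finger_force: 32.1
```

```bash
python3 - <<'E'
from h import *
s=st();print(s["time"],s["eef_pos"],s["contact_force"],s["wrist_torque"])
E
```

```text
7.9 [0.60783861 0.21369201 0.05711518] [-0.29509775 -0.60563123 -0.51631787] [-0.01529767  0.18009186 -0.01123322]
```

Emit:
send_rows --moves "0 0 0 0 0 0.02 -1; 0 0 0 0 0 0.025 -1; 0 0 0 0 0 0.025 0.2; 0 0 0 0 0 0.025 0.2; 0 0 0 0 0 0.02 0.2; 0 0 0 0 0 -0.2 0.4; 0 0 0 0 0 -0.45 0.4; 0 0 0 0 0 -0.45 0.4; 0 0 0 0 0 -0.45 0.4"

```text
time: 9.02
eef_pos: [0.6071, 0.2135, 0.1463]
tcp_rot: [-0.01, 1.0, 0.0, -0.0]
contact_force: [0.6, -0.5, 0.1]
opening: 0.703
finger_force: 0.0
```

```bash
python3 - <<'E'
from h import *
s=st();print(s["time"],s["eef_pos"],s["contact_force"])
go(.5569,.0311,.15,70)
E
```

```text
9.025 [0.60713142 0.21352367 0.14626798] [ 0.63911212 -0.49603337  0.14912909]
-> [5.569e-01 3.110e-02 1.500e-01 7.000e+01] turn [-0.     -0.      0.3087] shift [ 0.2691 -0.907  -0.0187]
```

Emit:
send_rows --moves "0 0 0.309 0.269 -0.907 -0.02 0.5; 0 0 0.309 0.269 -0.907 -0.02 0.5; 0 0 0.309 0.269 -0.907 -0.02 0.5; 0 0 0.309 0.269 -0.907 -0.02 0.5; 0 0 0.309 0.269 -0.907 -0.02 0.5; 0 0 0.309 0.269 -0.907 -0.02 0.5; 0 0 0.309 0.269 -0.907 -0.02 0.5; 0 0 0.309 0.269 -0.907 -0.02 0.5; 0 0 0.309 0.269 -0.907 -0.02 0.5; 0 0 0.309 0.269 -0.907 -0.02 0.5; 0 0 0.309 0.269 -0.907 -0.02 0.5; 0 0 0.309 0.269 -0.907 -0.02 0.5"

```text
time: 10.52
eef_pos: [0.5559, 0.0313, 0.1483]
tcp_rot: [0.819, 0.573, -0.001, -0.001]
contact_force: [-0.1, -0.3, -0.4]
opening: 0.75
finger_force: 0.0
```

```bash
python3 - <<'E'
from h import *
s=st();print(s["time"],s["eef_pos"])
go(.5569,.0311,.046,70)
c=ctrl.read_camera("top");print(tray(c));d=0.2117
b=[.606,.2132,1.59];print(rack(c,b,.006))
print("A spot",masks(c)[0][150:175,240:262].mean())
for n,p in dict(C=[.4563,.0364,-.2808],D=[.5504,-.0679,-.1771],E=[.4397,-.0662,.0362]).items():print(n,rack(c,p))
cv2.imwrite("pics/t3.png",cv2.resize(c["image"][:,:,::-1],(800,600),interpolation=cv2.INTER_CUBIC))
E
```

```text
10.525 [0.55590129 0.03126545 0.1482599 ]
-> [5.569e-01 3.110e-02 4.600e-02 7.000e+01] turn [-0.0006  0.0001 -0.0002] shift [0.0014 0.0069 0.5113]
(array([0.5289933 , 0.20944789, 1.6130105 ]), np.float64(0.14718725156386586))
(array([0.60845799, 0.21315676, 1.59759039]), np.float64(0.01831744498081685))
A spot 0.6218181818181818
C (array([ 0.4514739 ,  0.04076603, -0.08127573]), np.float64(0.6271416164026736))
D (array([ 0.55036958, -0.05966017, -0.01393465]), np.float64(0.48100043533142717))
E (array([ 0.43409975, -0.03807248,  0.01277956]), np.float64(0.4344575089300455))
```

View pics/t3.png

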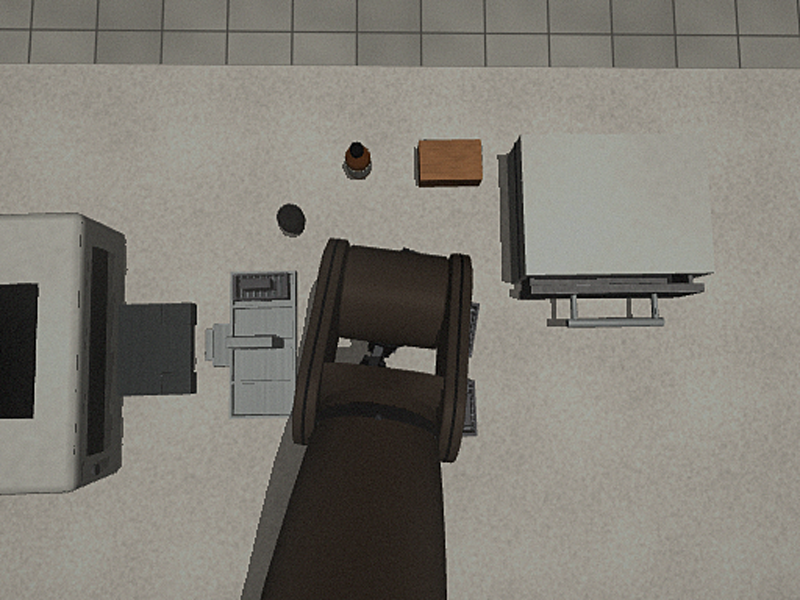

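Rack A sits in bay 1 (view px (260,288)) and the tray has not moved. Next I pick B.

Emit:
send_rows --moves "0 0 0 0.001 0.005 0.25 0.5; 0 0 0 0.001 0.005 0.508 0.5; 0 0 0 0.001 0.005 0.508 0.5; 0 0 0 0.001 0.005 0.508 -1; 0 0 0 0.001 0.005 0.508 -1; 0 0 0 0.001 0.005 0.508 -1; 0 0 0 0.001 0.005 0.508 -1; 0 0 0 0.001 0.005 0.508 -1"

```text
time: 11.58
eef_pos: [0.5599, 0.0308, 0.0512]
tcp_rot: [0.82, 0.573, 0.002, 0.001]
contact_force: [-0.3, 1.4, 6.7]
opening: 0.461
finger_force: 32.1
```

Emit:
send_rows --moves "0 0 0 0 0 -0.4 -1; 0 0 0 0 0 -0.6 -1; 0 0 0 0 0 -0.6 -1; 0 0 0 0 0 -0.6 -1"

```text
time: 12.08
eef_pos: [0.5575, 0.0311, 0.1683]
tcp_rot: [0.82, 0.573, -0.0, -0.0]
contact_force: [-0.0, 0.3, -1.4]
opening: 0.46
finger_force: 31.5
```

```bash
python3 - <<'E'
from h import *
s=st();print(s["time"],s["eef_pos"],s["opening"]*85)
go(.558,.2123,.165,181.1)
E
```

```text
12.075 [0.55746908 0.03107065 0.16826047] 39.11037006862249
-> [5.580e-01 2.123e-01 1.650e-01 1.811e+02] turn [-1.000e-04 -1.000e-04 -3.089e-01] shift [ 0.8518 -0.309   0.0164]
```

Emit:
send_rows --moves "0 0 -0.309 0.852 -0.309 0.016 -1; 0 0 -0.309 0.852 -0.309 0.016 -1; 0 0 -0.309 0.852 -0.309 0.016 -1; 0 0 -0.309 0.852 -0.309 0.016 -1; 0 0 -0.309 0.852 -0.309 0.016 -1; 0 0 -0.309 0.852 -0.309 0.016 -1; 0 0 -0.309 0.852 -0.309 0.016 -1; 0 0 -0.309 0.852 -0.309 0.016 -1; 0 0 -0.309 0.852 -0.309 0.016 -1; 0 0 -0.309 0.852 -0.309 0.016 -1; 0 0 -0.309 0.852 -0.309 0.016 -1; 0 0 -0.309 0.852 -0.309 0.016 -1"

```text
time: 13.58
eef_pos: [0.5571, 0.2119, 0.1627]
tcp_rot: [-0.009, 1.0, -0.0, -0.003]
contact_force: [0.0, 0.3, -0.3]
opening: 0.459
finger_force: 31.4
```

```bash
python3 - <<'E'
from h import *
s=st();p=s["eef_pos"];print(s["time"],p)
go(.558,.2123,.062,181.1)
E
```

```text
13.575 [0.55714209 0.21190149 0.16266463]
-> [5.580e-01 2.123e-01 6.200e-02 1.811e+02] turn [-0.0001 -0.0008 -0.    ] shift [-0.0069  0.0024  0.5033]
```

Emit:
send_rows --moves "0 0 0 -0.003 0.002 0.3 -1; 0 0 0 -0.003 0.002 0.45 -1; 0 0 0 -0.003 0.002 0.48 -1; 0 0 0 -0.003 0.002 0.5 -1; 0 0 0 -0.003 0.002 0.5 -1"

```text
time: 14.2
eef_pos: [0.5601, 0.2129, 0.0668]
tcp_rot: [-0.01, 1.0, 0.0, 0.001]
contact_force: [-1.0, 0.0, -1.1]
opening: 0.459
finger_force: 31.4
```

```bash
python3 - <<'E'
from h import *
s=st();p=s["eef_pos"];print(s["time"],p,s["contact_force"],s["wrist_torque"])
E
```

```text
14.2 [0.5601464  0.21287256 0.06679781] [-1.01878636  0.04454104 -1.11095195] [-0.01314419  0.12202285 -0.03928513]
```

Emit:
send_rows --moves "0 0 0 0.009 0 0 -1; 0 0 0 0.009 0 0.02 -1; 0 0 0 0.009 0 0.035 -1; 0 0 0 0.009 0 0.045 -1; 0 0 0 0.009 0 0.045 -1"

```text
time: 14.82
eef_pos: [0.5576, 0.2126, 0.0573]
tcp_rot: [-0.01, 1.0, -0.0, -0.0]
contact_force: [-2.6, -1.1, 4.7]
opening: 0.454
finger_force: 32.0
```

Emit:
send_rows --moves "0 0 0 0 0 0 0.2; 0 0 0 0 0 0 0.2; 0 0 0 0 0 0 0.2; 0 0 0 0 0 -0.2 0.3; 0 0 0 0 0 -0.45 0.4; 0 0 0 0 0 -0.5 0.4; 0 0 0 0 0 -0.5 0.4; 0 0 0 0 0 -0.5 0.4"

```text
time: 15.82
eef_pos: [0.5562, 0.2123, 0.1543]
tcp_rot: [-0.01, 1.0, -0.0, -0.002]
contact_force: [-0.1, -0.0, -0.3]
opening: 0.702
finger_force: 0.0
```

```bash
python3 - <<'E'
from h import *
s=st();print(s["time"],s["eef_pos"])
go(.4563,.0364,.15,90-16.1)
E
```

```text
15.825 [0.55618772 0.21234226 0.15429222]
-> [4.563e-01 3.640e-02 1.500e-01 7.390e+01] turn [-0.0006 -0.0003  0.2979] shift [ 0.5166 -0.8697  0.024 ]
```

Emit:
send_rows --moves "0 0 0.298 0.517 -0.87 0.02 0.5; 0 0 0.298 0.517 -0.87 0.02 0.5; 0 0 0.298 0.517 -0.87 0.02 0.5; 0 0 0.298 0.517 -0.87 0.02 0.5; 0 0 0.298 0.517 -0.87 0.02 0.5; 0 0 0.298 0.517 -0.87 0.02 0.5; 0 0 0.298 0.517 -0.87 0.02 0.5; 0 0 0.298 0.517 -0.87 0.02 0.5; 0 0 0.298 0.517 -0.87 0.02 0.5; 0 0 0.298 0.517 -0.87 0.02 0.5; 0 0 0.298 0.517 -0.87 0.02 0.5; 0 0 0.298 0.517 -0.87 0.02 0.5"

```text
time: 17.32
eef_pos: [0.4569, 0.0367, 0.1515]
tcp_rot: [0.799, 0.602, -0.001, -0.001]
contact_force: [1.1, -0.2, -0.1]
opening: 0.747
finger_force: 0.0
```

```bash
python3 - <<'E'
from h import *
s=st();print(s["time"],s["eef_pos"])
go(.4563,.0364,.047,73.9)
c=ctrl.read_camera("top");print("tray",tray(c))
for b in([.6085,.2132,1.597],[.558,.2123,1.59]):print(rack(c,b,.006))
s=ctrl.read_camera("side")
for p in([.4563,.0364,-.2808],[.5504,-.0679,-.1771],[.4397,-.0662,.0362]):
    u,v=proj(s,[[p[0],p[1],.012]])[0].astype(int);print(u,v,fit(s,RACK,p,masks(s)[0],[u-22,v-22,u+22,v+15]))
E
```

```text
17.325 [0.45693465 0.0367062  0.15152232]
-> [4.563e-01 3.640e-02 4.700e-02 7.390e+01] turn [-0.0003  0.      0.0003] shift [-0.0022 -0.0016  0.5226]
tray (array([0.52900358, 0.21109273, 1.60243062]), np.float64(0.09948311055579155))
(array([0.60868301, 0.21369095, 1.59822541]), np.float64(0.29825993441149523))
(array([0.5591479 , 0.21283399, 1.58979384]), np.float64(0.3586566895282212))
312 213 (array([ 0.45783474,  0.03525684, -0.09892633]), np.float64(0.33342757334636847))
277 189 (array([ 0.55451164, -0.07194723,  0.06822427]), np.float64(1.3632757776054751))
317 190 (array([ 0.44638004, -0.04730828,  1.38953679]), np.float64(0.25014100597667605))
```

Emit:
send_rows --moves "0 0 0 -0.002 -0.005 0.25 0.5; 0 0 0 -0.002 -0.005 0.522 0.5; 0 0 0 -0.002 -0.005 0.522 0.5; 0 0 0 -0.002 -0.005 0.522 -1; 0 0 0 -0.002 -0.005 0.522 -1; 0 0 0 -0.002 -0.005 0.522 -1; 0 0 0 -0.002 -0.005 0.522 -1; 0 0 0 -0.002 -0.005 0.522 -1"

```text
time: 18.42
eef_pos: [0.4587, 0.0362, 0.0507]
tcp_rot: [0.799, 0.601, 0.002, 0.002]
contact_force: [0.0, 0.5, 7.5]
opening: 0.46
finger_force: 31.2
```

Emit:
send_rows --moves "0 0 0 0 0 -0.4 -1; 0 0 0 0 0 -0.6 -1; 0 0 0 0 0 -0.6 -1; 0 0 0 0 0 -0.6 -1"

```text
time: 18.92
eef_pos: [0.4558, 0.0366, 0.1676]
tcp_rot: [0.799, 0.601, -0.0, -0.0]
contact_force: [-0.8, 0.2, -2.0]
opening: 0.461
finger_force: 31.5
```

```bash
python3 - <<'E'
from h import *
s=st();print(s["time"],s["eef_pos"],s["opening"]*85)
go(.452,.2102,.165,181.1)
E
```

```text
18.925 [0.45576269 0.03660171 0.16764478] 39.14737904143643
-> [4.520e-01 2.102e-01 1.650e-01 1.811e+02] turn [-1.000e-04 -1.000e-04 -2.979e-01] shift [ 0.8285 -0.2594  0.0133]
```

Emit:
send_rows --moves "0 0 -0.298 0.828 -0.259 0.013 -1; 0 0 -0.298 0.828 -0.259 0.013 -1; 0 0 -0.298 0.828 -0.259 0.013 -1; 0 0 -0.298 0.828 -0.259 0.013 -1; 0 0 -0.298 0.828 -0.259 0.013 -1; 0 0 -0.298 0.828 -0.259 0.013 -1; 0 0 -0.298 0.828 -0.259 0.013 -1; 0 0 -0.298 0.828 -0.259 0.013 -1; 0 0 -0.298 0.828 -0.259 0.013 -1; 0 0 -0.298 0.828 -0.259 0.013 -1; 0 0 -0.298 0.828 -0.259 0.013 -1; 0 0 -0.298 0.828 -0.259 0.013 -1"

```text
time: 20.42
eef_pos: [0.4519, 0.2097, 0.164]
tcp_rot: [-0.009, 1.0, -0.0, -0.001]
contact_force: [0.8, -0.2, -0.7]
opening: 0.459
finger_force: 31.4
```

Emit:
send_rows --moves "0 0 0 0 0 0.25 -1; 0 0 0 0 0 0.45 -1; 0 0 0 0 0 0.48 -1; 0 0 0 0 0 0.48 -1"

```text
time: 20.92
eef_pos: [0.4531, 0.2101, 0.07]
tcp_rot: [-0.01, 1.0, 0.0, 0.0]
contact_force: [0.2, 0.1, -0.7]
opening: 0.457
finger_force: 31.4
```

```bash
python3 - <<'E'
from h import *
s=st();p=s["eef_pos"];print(s["time"],p,s["contact_force"],s["wrist_torque"])
go(.452,.2102,.0568,181.1)
E
```

```text
20.925 [0.45310092 0.21006796 0.06995375] [ 0.2190212   0.1339442  -0.72196092] [-0.01554703  0.02080144 -0.02041081]
-> [4.520e-01 2.102e-01 5.680e-02 1.811e+02] turn [ 0.  0. -0.] shift [0.0055 0.0008 0.0658]
```

Emit:
send_rows --moves "0 0 0 0.005 0 0.03 -1; 0 0 0 0.005 0 0.05 -1; 0 0 0 0.005 0 0.065 -1; 0 0 0 0.005 0 0.065 -1; 0 0 0 0.005 0 0.065 0.2; 0 0 0 0.005 0 0.065 0.2; 0 0 0 0.005 0 0.065 0.2; 0 0 0 0.005 0 -0.1 0.3; 0 0 0 0.005 0 -0.4 0.4; 0 0 0 0.005 0 -0.5 0.4; 0 0 0 0.005 0 -0.5 0.4; 0 0 0 0.005 0 -0.5 0.4"

```text
time: 22.42
eef_pos: [0.4507, 0.2097, 0.1677]
tcp_rot: [-0.01, 1.0, -0.0, -0.002]
contact_force: [0.3, 0.8, -0.0]
opening: 0.699
finger_force: 0.0
```

```bash
python3 - <<'E'
from h import *
s=st();p=s["eef_pos"];print(s["time"],p)
go(.529,.2117,.165,91.1)
E
```

```text
22.425 [0.4507056  0.20967939 0.1676526 ]
-> [ 0.529   0.2117  0.165  91.1   ] turn [-0.0005 -0.0003  0.2501] shift [-0.3916  0.0024  0.012 ]
```

Emit:
send_rows --moves "0 0 0.25 -0.392 0.002 0.012 -0.3; 0 0 0.25 -0.392 0.002 0.012 -0.3; 0 0 0.25 -0.392 0.002 0.012 -0.3; 0 0 0.25 -0.392 0.002 0.012 -0.3; 0 0 0.25 -0.392 0.002 0.012 -0.3; 0 0 0.25 -0.392 0.002 0.012 -0.3; 0 0 0.25 -0.392 0.002 0.012 -0.3; 0 0 0.25 -0.392 0.002 0.012 -0.3; 0 0 0.25 -0.392 0.002 0.012 -0.3; 0 0 0.25 -0.392 0.002 0.012 -0.3"

```text
time: 23.68
eef_pos: [0.529, 0.2116, 0.1646]
tcp_rot: [0.7, 0.714, -0.002, -0.001]
contact_force: [-0.9, -0.2, 0.5]
opening: 0.351
finger_force: 0.0
```

```bash
python3 - <<'E'
from h import *
s=st();p=s["eef_pos"];print(s["time"],p)
go(.529,.2117,.083,91.1)
c=ctrl.read_camera("side");v=np.ascontiguousarray(c["image"][:,:,::-1])
def dr(M,p,z,col):
  for k in M:cv2.polylines(v,[cv2.convexHull(np.round(proj(c,place(k,p,z))*16).astype(np.int32))],True,col,1,shift=4)
dr(TRAY,[.529,.2117,1.5902],0,(0,255,0))
for y in(-.077,-.029,.077):dr(RACK,[.529-y,.2117-.019*y,1.59],.006,(0,0,255))
for p in([.5504,-.0679,-.1771],[.4397,-.0662,.0362]):dr(RACK,p,0,(0,255,255))
cv2.imwrite("pics/s4.png",cv2.resize(v[150:310,190:360],None,fx=3.7,fy=3.7,interpolation=cv2.INTER_CUBIC))
E
```

```text
23.675 [0.52899053 0.21162187 0.16462918]
-> [5.290e-01 2.117e-01 8.300e-02 9.110e+01] turn [-0.0007  0.0001  0.0002] shift [0.0007 0.0018 0.4081]
```

View pics/s4.png

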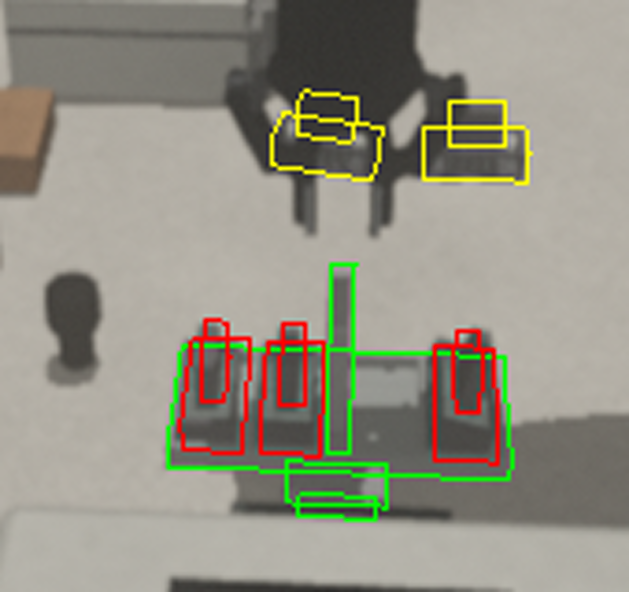

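Racks sit in bays 1, 2 and 4 (red overlays match at (215,395), (292,395) and (465,400)). Now I grip the plate.

Emit:
send_rows --moves "0 0 0 0 0.001 0.25 -0.3; 0 0 0 0 0.001 0.4 -0.3; 0 0 0 0 0.001 0.4 -0.3; 0 0 0 0 0.001 0.4 -1; 0 0 0 0 0.001 0.4 -1; 0 0 0 0 0.001 0.4 -1; 0 0 0 0 0.001 0.4 -1; 0 0 0 0 0.001 0.4 -1" --newtons 40

```text
time: 24.72
eef_pos: [0.5306, 0.212, 0.0877]
tcp_rot: [0.7, 0.714, 0.0, 0.0]
contact_force: [-0.2, 0.1, -3.1]
opening: 0.157
finger_force: 41.5
```

```bash
python3 - <<'E'
from h import *
s=st();p=s["eef_pos"];print(s["time"],p,s["opening"]*85,s["contact_force"])
go(.5246,p[1]+.030,p[2],91.5);go(.5246,p[1]+.0525,p[2],91.5)
E
```

```text
24.725 [0.53059878 0.211982   0.08768493] 13.32707288670636 [-0.21272894  0.06819572 -3.07242892]
-> [5.246e-01 2.420e-01 8.770e-02 9.150e+01] turn [ 0.0001 -0.     -0.001 ] shift [ 0.1506 -0.027   0.    ]
-> [5.246e-01 2.645e-01 8.770e-02 9.150e+01] turn [ 0.0001 -0.     -0.001 ] shift [ 0.263  -0.0248  0.    ]
```

Emit:
send_rows --moves "0 0 0 0.03 -0.015 0.004 -1; 0 0 -0.001 0.05 -0.028 0.004 -1; 0 0 -0.001 0.05 -0.028 0.004 -1; 0 0 -0.001 0.05 -0.028 0.004 -1"

```text
time: 25.22
eef_pos: [0.5258, 0.2221, 0.0877]
tcp_rot: [0.698, 0.716, 0.001, 0.001]
contact_force: [1.8, -2.2, 3.7]
opening: 0.158
finger_force: 42.5
```

```bash
python3 - <<'E'
from h import *
s=st();p=s["eef_pos"];print(s["time"],p,s["contact_force"],s["wrist_torque"])
go(.5246,p[1]+.042,p[2],91.5)
E
```

```text
25.225 [0.52576262 0.22207563 0.08771764] [ 1.81168115 -2.2171606   3.74756096] [-0.3880227  -0.14998422  0.15653307]
-> [5.246e-01 2.641e-01 8.770e-02 9.150e+01] turn [ 0.0005 -0.0001  0.    ] shift [ 2.101e-01 -3.000e-04  1.000e-04]
```

Emit:
send_rows --moves "0 0 0 0.04 0 0 -1; 0 0 0 0.08 0 0 -1; 0 0 0 0.12 0 0 -1; 0 0 0 0.12 0 0 -1"

```text
time: 25.72
eef_pos: [0.5247, 0.2456, 0.0877]
tcp_rot: [0.698, 0.716, 0.0, 0.001]
contact_force: [0.8, -4.2, 6.5]
opening: 0.156
finger_force: 42.8
```

Emit:
send_rows --moves "0 0 0 0.03 0 0 -1; 0 0 0 0.06 0 0 -1; 0 0 0 0.08 0 0 -1; 0 0 0 0.09 0 0 -1; 0 0 0 0.09 0 0 -1"

```text
time: 26.35
eef_pos: [0.5241, 0.2625, 0.0877]
tcp_rot: [0.698, 0.716, -0.001, 0.001]
contact_force: [-0.0, -8.3, 8.4]
opening: 0.156
finger_force: 43.0
```

```bash
python3 - <<'E'
from h import *
s=st();p=s["eef_pos"];print(s["time"],p,s["contact_force"],s["wrist_torque"])
E
```

```text
26.35 [0.52408603 0.26246553 0.08768303] [-0.03584473 -8.25300675  8.42314637] [-1.17316652  0.00829342 -0.05422826]
```

Emit:
send_rows --moves "0 0 0 0.01 0 0 -1; 0 0 0 0.02 0 0 -1; 0 0 0 0.02 0 0 -1"

```text
time: 26.72
eef_pos: [0.5241, 0.2629, 0.088]
tcp_rot: [0.697, 0.717, -0.004, 0.003]
contact_force: [-1.5, -21.3, 12.8]
opening: 0.157
finger_force: 43.6
```

Emit:
send_rows --moves "0 0 0 -0.015 0 0 -1; 0 0 0 -0.015 0 0 -0.4; 0 0 0 -0.015 0 0 -0.4; 0 0 0 -0.015 0 0 -0.4; 0 0 0 -0.015 0 -0.2 -0.4; 0 0 0 -0.015 0 -0.5 0; 0 0 0 -0.3 0 -0.6 0; 0 0 0 -0.8 0 -0.6 0; 0 0 0 -1 0 -0.6 0; 0 0 0 -1 0 -0.6 0; 0 0 0 -1 0 -0.6 0; 0 0 0 -1 0 -0.6 0"

```text
time: 28.22
eef_pos: [0.5284, 0.0692, 0.2061]
tcp_rot: [0.697, 0.717, 0.0, -0.0]
contact_force: [0.4, -0.9, 0.8]
opening: 0.497
finger_force: 0.0
```

Emit:
send_rows --moves "0 0 0 -0.5 0 0 0; 0 0 0 -1 0 0 0; 0 0 0 -1 0 0 0; 0 0 0 -1 0 0 0"

```text
time: 28.72
eef_pos: [0.5343, -0.1337, 0.2063]
tcp_rot: [0.698, 0.716, 0.0, 0.0]
contact_force: [-0.4, 0.0, 0.3]
opening: 0.505
finger_force: 0.0
```

```bash
python3 - <<'E'
from h import *
s=st();p=s["eef_pos"];print(s["time"],p)
c=ctrl.read_camera("top");d,m=masks(c)
print("tray",fit(c,TRAY,[.5246,.2635,1.597],m|d,[131,160,165,280]))
v=np.ascontiguousarray(c["image"][:,:,::-1])
T=[.5246,.2635,1.597]
def dr(M,p,z,col):
  for k in M:cv2.polylines(v,[cv2.convexHull(np.round(proj(c,place(k,p,z))*16).astype(np.int32))],True,col,1,shift=4)
dr(TRAY[:1],T,0,(0,255,0));dr(BLOCK,[.5234,.3095,1.5975],0,(0,0,255))
cv2.imwrite("pics/t5.png",cv2.resize(v[150:330,60:460],(800,360),interpolation=cv2.INTER_CUBIC))
E
```

```text
28.725 [ 0.53427315 -0.13366759  0.20633493]
tray (array([0.524261  , 0.25951715, 1.57006913]), np.float64(0.0004773234206733672))
```

View pics/t5.png

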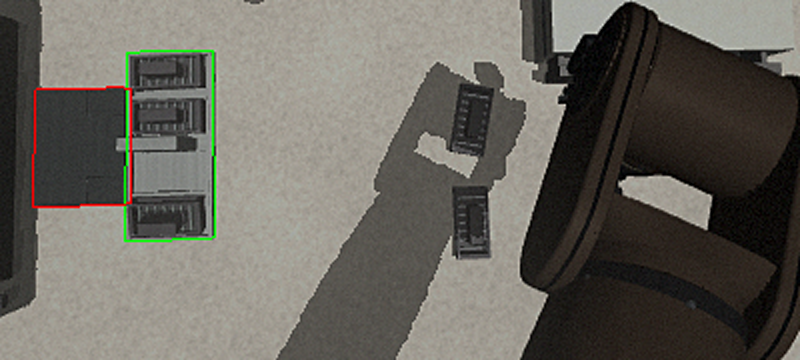

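```bash
python3 - <<'E'
from h import *
c=ctrl.read_camera("top");d,m=masks(c)
import h
dock=[.5234,.3095,1.5975];roi=[95,165,185,275]
base=render(c,BLOCK,dock,roi)
h_render=h.render
def r2(c,M,p,roi,z=0,S=4): return np.maximum(h_render(c,M,p,roi,z,S),base)
h.render=r2
x,e=h.fit(c,TRAY,[.5246,.2635,1.597],m|d,roi)
f=x[:2]+.046*np.array([np.cos(x[2]),np.sin(x[2])]);print(x,e,"front",f,"err",f-dock[:2])
go(.5537,-.2708,.15,90.6);go(.5537,-.2708,.06,90.6)
E
```

```text
[0.52381256 0.26244786 1.6034576 ] 0.0016551261085412125 front [0.52231041 0.30842332] err [-0.00108959 -0.00107668]
-> [ 0.5537 -0.2708  0.15   90.6   ] turn [-0.0001 -0.0001  0.0024] shift [-0.6971  0.0805  0.2798]
-> [ 5.537e-01 -2.708e-01  6.000e-02  9.060e+01] turn [-0.0001 -0.0001  0.0024] shift [-0.6975  0.0806  0.7298]
```

Tray home within 1.5 mm. Now the drawer handle.

Emit:
send_rows --moves "0 0 0.002 -0.697 0.08 0.28 -0.3; 0 0 0.002 -0.697 0.08 0.28 -0.3; 0 0 0.002 -0.697 0.08 0.28 -0.3; 0 0 0.002 -0.697 0.08 0.28 -0.3; 0 0 0.002 -0.697 0.08 0.28 -0.3; 0 0 0.002 -0.697 0.08 0.5 -0.3; 0 0 0.002 -0.697 0.08 0.6 -0.3; 0 0 0.002 -0.697 0.08 0.73 -0.3; 0 0 0.002 -0.697 0.08 0.73 -0.3"

```text
time: 29.95
eef_pos: [0.5522, -0.2689, 0.0584]
tcp_rot: [0.702, 0.712, -0.0, -0.002]
contact_force: [-0.4, 0.8, 0.2]
opening: 0.348
finger_force: 0.0
```

Emit:
send_rows --moves "0 0 0 0 0 0 -1; 0 0 0 0 0 0 -1; 0 0 0 0 0 0 -1; 0 0 0 0 0 0 -1"

```text
time: 30.45
eef_pos: [0.5543, -0.271, 0.0618]
tcp_rot: [0.702, 0.712, 0.001, 0.001]
contact_force: [1.2, 3.7, 5.3]
opening: 0.123
finger_force: 39.4
```

```bash
python3 - <<'E'
from h import *
s=st();p=s["eef_pos"];print(s["time"],p,s["opening"]*85,s["contact_force"])
go(p[0]-.13,p[1]-.0013,p[2],90.6)
E
```

```text
30.45 [ 0.55432032 -0.27095158  0.06176784] 10.481157751390104 [1.18053371 3.74759147 5.30367724]
-> [ 4.243e-01 -2.723e-01  6.180e-02  9.060e+01] turn [0.0003 0.     0.0004] shift [ 0.0021 -0.65   -0.0014]
```

Emit:
send_rows --moves "0 0 0 0 -0.15 0 -1; 0 0 0 0 -0.3 0 -1; 0 0 0 0 -0.45 0 -1; 0 0 0 0 -0.58 0 -1; 0 0 0 0 -0.62 0 -1; 0 0 0 0 -0.62 0 -1"

```text
time: 31.2
eef_pos: [0.4289, -0.2724, 0.0617]
tcp_rot: [0.703, 0.712, 0.0, -0.001]
contact_force: [-1.5, 6.1, 8.2]
opening: 0.122
finger_force: 42.5
```

Emit:
send_rows --moves "0 0 0 0 -0.03 0 -1; 0 0 0 0 -0.06 0 -1; 0 0 0 0 -0.06 0 -1"

```text
time: 31.58
eef_pos: [0.4223, -0.2725, 0.0618]
tcp_rot: [0.704, 0.71, 0.005, 0.006]
contact_force: [18.0, 7.6, -4.5]
opening: 0.12
finger_force: 41.6
```

Emit:
send_rows --moves "0 0 0 0 0.03 0 -1; 0 0 0 0 0.03 0 -0.3; 0 0 0 0 0.03 0 -0.3; 0 0 0 0 0.03 0 -0.3; 0 0 0 0 0.03 -0.3 -0.3; 0 0 0 0 0.03 -0.55 0.2; 0 0 0 0 0.03 -0.6 0.5; 0 0 0 0 0.03 -0.6 0.5"

```text
time: 32.58
eef_pos: [0.4233, -0.273, 0.1805]
tcp_rot: [0.702, 0.712, -0.0, 0.0]
contact_force: [0.2, 1.0, -0.3]
opening: 0.751
finger_force: 0.0
```

```bash
python3 - <<'E'
from h import *
s=st();p=s["eef_pos"];print(s["time"],p)
c=ctrl.read_camera("top")
for r in([.5504,-.0679,-.1771],[.4397,-.0662,.0362]):print(rack(c,r))
go(.5504,-.0679,.15,79.9)
E
```

```text
32.575 [ 0.42330223 -0.27298811  0.18051925]
(array([ 0.55044012, -0.06778932, -0.17997411]), np.float64(0.01694760044510521))
(array([ 0.43929802, -0.0669465 ,  0.07484144]), np.float64(0.22644397851198875))
-> [ 5.504e-01 -6.790e-02  1.500e-01  7.990e+01] turn [-0.0003 -0.0002  0.0302] shift [1.0137 0.6522 0.1457]
```

Emit:
send_rows --moves "0 0 0.03 1 0.652 0.15 0.5; 0 0 0.03 1 0.652 0.15 0.5; 0 0 0.03 1 0.652 0.15 0.5; 0 0 0.03 1 0.652 0.15 0.5; 0 0 0.03 1 0.652 0.15 0.5; 0 0 0.03 1 0.652 0.15 0.5"

```text
time: 33.38
eef_pos: [0.5498, -0.0706, 0.148]
tcp_rot: [0.766, 0.643, -0.001, -0.002]
contact_force: [0.2, -0.1, -0.5]
opening: 0.753
finger_force: 0.0
```

```bash
python3 - <<'E'
from h import *
go(.5504,-.0679,.0465,79.8)
E
```

```text
-> [ 5.504e-01 -6.790e-02  4.650e-02  7.980e+01] turn [-0.0007 -0.      0.0006] shift [0.014  0.0028 0.5076]
```

Emit:
send_rows --moves "0 0 0 0.014 0 0.25 0.5; 0 0 0 0.014 0 0.507 0.5; 0 0 0 0.014 0 0.507 0.5; 0 0 0 0.014 0 0.507 -1; 0 0 0 0.014 0 0.507 -1; 0 0 0 0.014 0 0.507 -1; 0 0 0 0.014 0 0.507 -1; 0 0 0 0.014 0 0.507 -1" --newtons 30

```text
time: 34.38
eef_pos: [0.5534, -0.0691, 0.0515]
tcp_rot: [0.766, 0.643, 0.001, 0.002]
contact_force: [-0.7, -2.2, 6.0]
opening: 0.456
finger_force: 31.8
```

Emit:
send_rows --moves "0 0 0 0 0 -0.4 -1; 0 0 0 0 0 -0.65 -1; 0 0 0 0 0 -0.65 -1; 0 0 0 0 0 -0.65 -1"

```text
time: 34.88
eef_pos: [0.5513, -0.068, 0.179]
tcp_rot: [0.766, 0.643, 0.0, 0.0]
contact_force: [1.0, -0.3, -0.7]
opening: 0.46
finger_force: 31.3
```

```bash
python3 - <<'E'
from h import *
s=st();print(s["time"],s["eef_pos"],s["opening"]*85)
go(.535,-.321,.175,90.6)
E
```

```text
34.875 [ 0.55129794 -0.0680151   0.17898248] 39.084262260948854
-> [ 0.535 -0.321  0.175 90.6  ] turn [ 0.     -0.     -0.0295] shift [-1.2598  0.1397  0.0198]
```

Emit:
send_rows --moves "0 0 -0.03 -1 0.11 0.02 -1; 0 0 -0.03 -1 0.11 0.02 -1; 0 0 -0.03 -1 0.11 0.02 -1; 0 0 -0.03 -1 0.11 0.02 -1; 0 0 -0.03 -1 0.11 0.02 -1"

```text
time: 35.5
eef_pos: [0.5372, -0.269, 0.1724]
tcp_rot: [0.703, 0.711, -0.0, -0.002]
contact_force: [-0.1, -0.7, -1.9]
opening: 0.46
finger_force: 31.2
```

```bash
python3 - <<'E'
from h import *
go(.535,-.321,.075,90.6)
E
```

```text
-> [ 5.35e-01 -3.21e-01  7.50e-02  9.06e+01] turn [-0.0006 -0.0005  0.0001] shift [-0.2614 -0.0122  0.486 ]
```

Emit:
send_rows --moves "0 0 0 -0.261 -0.012 0 -1; 0 0 0 -0.261 -0.012 0 -1; 0 0 0 -0.261 -0.012 0.25 -1; 0 0 0 -0.261 -0.012 0.45 -1; 0 0 0 -0.261 -0.012 0.486 -1; 0 0 0 -0.261 -0.012 0.486 -1"

```text
time: 36.25
eef_pos: [0.5372, -0.3199, 0.0779]
tcp_rot: [0.702, 0.712, 0.0, -0.0]
contact_force: [0.5, 0.7, -0.6]
opening: 0.46
finger_force: 31.2
```

```bash
python3 - <<'E'
from h import *
s=st();print(s["time"],s["eef_pos"],s["contact_force"])
go(.535,-.321,.0637,90.6)
E
```

```text
36.25 [ 0.53715053 -0.31993668  0.07788085] [ 0.523049    0.70775165 -0.62824217]
-> [ 5.35e-01 -3.21e-01  6.37e-02  9.06e+01] turn [-0.0001 -0.0001  0.0007] shift [-0.0052 -0.0108  0.0709]
```

Emit:
send_rows --moves "0 0 0 0 0 0.04 -1; 0 0 0 0 0 0.07 -1; 0 0 0 0 0 0.073 -1; 0 0 0 0 0 0.073 -1; 0 0 0 0 0 0.073 0.3; 0 0 0 0 0 0.073 0.3; 0 0 0 0 0 0.073 0.3; 0 0 0 0 0 -0.2 0.3; 0 0 0 0 0 -0.5 0.4; 0 0 0 0 0 -0.5 0.5; 0 0 0 0 0 -0.5 0.5"

```text
time: 37.62
eef_pos: [0.5365, -0.3212, 0.1777]
tcp_rot: [0.702, 0.712, -0.0, 0.0]
contact_force: [0.4, 0.6, 0.0]
opening: 0.752
finger_force: 0.0
```

```bash
python3 - <<'E'
from h import *
s=st();print(s["time"],s["eef_pos"],s["contact_force"])
c=ctrl.read_camera("top");print(rack(c,[.4397,-.0662,.0362]))
go(.4397,-.0662,.15,92.1)
E
```

```text
37.625 [ 0.53654248 -0.32115322  0.17767996] [0.35604918 0.59870675 0.04030675]
(array([ 0.43353972, -0.07025988,  0.08509844]), np.float64(0.4134892583230037))
-> [ 4.397e-01 -6.620e-02  1.500e-01  9.210e+01] turn [-0.0003 -0.0003 -0.0037] shift [ 1.2785 -0.4639  0.1343]
```

Emit:
send_rows --moves "0 0 -0.004 1 -0.3 0.1 0.5; 0 0 -0.004 1 -0.3 0.1 0.5; 0 0 -0.004 1 -0.3 0.1 0.5; 0 0 -0.004 1 -0.3 0.1 0.5; 0 0 -0.004 1 -0.3 0.1 0.5"

```text
time: 38.3
eef_pos: [0.4731, -0.1209, 0.1563]
tcp_rot: [0.693, 0.721, -0.001, -0.001]
contact_force: [0.8, -0.3, 0.8]
opening: 0.75
finger_force: 0.0
```

```bash
python3 - <<'E'
from h import *
c=ctrl.read_camera("top");x,e=rack(c,[.4397,-.0662,.0362]);print(x,e);print(rack(c,[.535,-.321,.01],.012))
go(.4397,-.0662,.125,92.1);go(.4397,-.0662,.047,92.1)
E
```

```text
[ 0.43829359 -0.06744518  0.02299097] 0.24337480626001176
(array([ 0.53621221, -0.31942024, -0.00115705]), np.float64(0.19207242499758095))
-> [ 4.397e-01 -6.620e-02  1.250e-01  9.210e+01] turn [-0.0001  0.      0.0005] shift [ 0.2866 -0.1603  0.1606]
-> [ 4.397e-01 -6.620e-02  4.700e-02  9.210e+01] turn [-0.0001  0.      0.0005] shift [ 0.2867 -0.1601  0.5506]
```

Emit:
send_rows --moves "0 0 0 0.287 -0.165 0.1 0.5; 0 0 0 0.287 -0.165 0.15 0.5; 0 0 0 0.287 -0.165 0.3 0.5; 0 0 0 0.287 -0.165 0.545 0.5; 0 0 0 0.287 -0.165 0.548 0.5; 0 0 0 0.287 -0.165 0.548 -1; 0 0 0 0.287 -0.165 0.548 -1; 0 0 0 0.287 -0.165 0.548 -1; 0 0 0 0.287 -0.165 0.548 -1; 0 0 0 0.287 -0.165 0.548 -1" --newtons 30

```text
time: 39.6
eef_pos: [0.4407, -0.067, 0.0502]
tcp_rot: [0.693, 0.721, 0.001, 0.002]
contact_force: [0.5, -1.7, 5.8]
opening: 0.464
finger_force: 31.2
```

Emit:
send_rows --moves "0 0 0 0 0 -0.4 -1; 0 0 0 0 0 -0.65 -1; 0 0 0 0 0 -0.65 -1; 0 0 0 0 0 -0.65 -1"

```text
time: 40.1
eef_pos: [0.4383, -0.0657, 0.1777]
tcp_rot: [0.693, 0.721, -0.0, -0.0]
contact_force: [-0.1, 0.1, -1.8]
opening: 0.462
finger_force: 31.4
```

```bash
python3 - <<'E'
from h import *
s=st();print(s["time"],s["eef_pos"],s["opening"]*85)
go(.535,-.221,.175,90.6)
E
```

```text
40.1 [ 0.43828389 -0.06567243  0.17769042] 39.23454085323027
-> [ 0.535 -0.221  0.175 90.6  ] turn [-0.0001 -0.0001  0.0045] shift [-0.7948  0.4531  0.013 ]
```

Emit:
send_rows --moves "0 0 0.004 -0.795 0.453 0.013 -1; 0 0 0.004 -0.795 0.453 0.013 -1; 0 0 0.004 -0.795 0.453 0.013 -1; 0 0 0.004 -0.795 0.453 0.013 -1; 0 0 0.004 -0.795 0.453 0.2 -1; 0 0 0.004 -0.795 0.453 0.4 -1; 0 0 0.004 -0.795 0.453 0.5 -1; 0 0 0.004 -0.795 0.453 0.5 -1"

```text
time: 41.1
eef_pos: [0.5335, -0.2197, 0.0754]
tcp_rot: [0.702, 0.712, -0.001, -0.003]
contact_force: [0.4, 0.8, -0.6]
opening: 0.46
finger_force: 31.3
```

```bash
python3 - <<'E'
from h import *
s=st();print(s["time"],s["eef_pos"],s["contact_force"])
go(.535,-.221,.062,90.6)
E
```

```text
41.1 [ 0.5334858  -0.21965913  0.07535158] [ 0.40860252  0.83794408 -0.59847596]
-> [ 5.35e-01 -2.21e-01  6.20e-02  9.06e+01] turn [-0.0008 -0.0006  0.0006] shift [-0.007   0.0078  0.0667]
```

Emit:
send_rows --moves "0 0 0 0 0 0.04 -1; 0 0 0 0 0 0.06 -1; 0 0 0 0 0 0.068 -1; 0 0 0 0 0 0.068 -1; 0 0 0 0 0 0.068 0.3; 0 0 0 0 0 0.068 0.3; 0 0 0 0 0 0.068 0.3; 0 0 0 0 0 -0.2 0.3; 0 0 0 0 0 -0.5 0; 0 0 0 0 0 -0.5 -0.3; 0 0 0 0 0 -0.5 -0.3"

```text
time: 42.48
eef_pos: [0.5354, -0.2213, 0.1781]
tcp_rot: [0.702, 0.712, 0.0, 0.0]
contact_force: [0.4, -0.9, -1.1]
opening: 0.347
finger_force: 0.0
```

```bash
python3 - <<'E'
from h import *
s=st();print(s["time"],s["eef_pos"])
go(.4223,-.2722,.15,90.6);go(.4223,-.2722,.06,90.6)
c=ctrl.read_camera("side");im=c["image"][:,:,::-1]
cv2.imwrite("pics/s6.png",cv2.resize(im[90:300,160:380],None,fx=2.8,fy=2.8,interpolation=cv2.INTER_CUBIC))
E
```

```text
42.475 [ 0.53535308 -0.22128151  0.17811813]
-> [ 0.4223 -0.2722  0.15   90.6   ] turn [0.     0.     0.0005] shift [-0.2469 -0.5687  0.1405]
-> [ 4.223e-01 -2.722e-01  6.000e-02  9.060e+01] turn [0.     0.     0.0005] shift [-0.2469 -0.5687  0.5905]
```

View pics/s6.png

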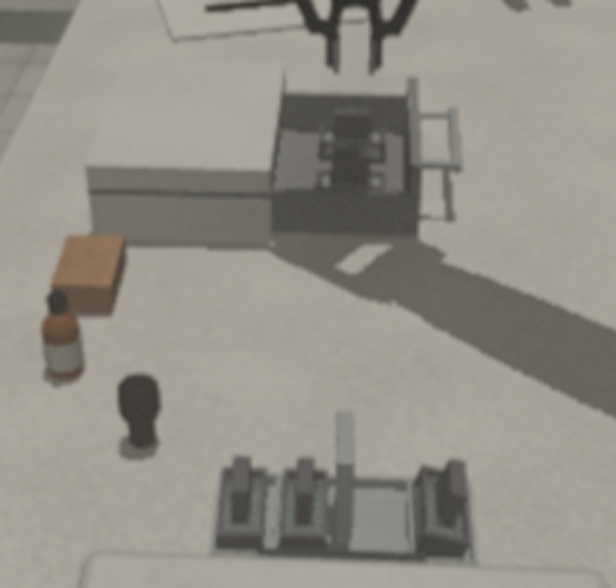

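The drawer racks stand upright at about (350,145). The bay-4 rack at (445,505) looks skewed, so I'll look closer.

```bash
python3 - <<'E'
from h import *
T=[.5238,.2624,1.6034];cs=[]
for n,roi in(("side",(235,250,335,295)),("top",(125,165,175,255))):
  c=ctrl.read_camera(n);im=np.ascontiguousarray(c["image"][:,:,::-1]);x0,y0,x1,y1=roi;S=6
  v=cv2.resize(im[y0:y1,x0:x1],None,fx=S,fy=S,interpolation=cv2.INTER_CUBIC);w=v.copy()
  for y in(-.077,-.029,.077):
    p=[T[0]-y*np.sin(T[2]),T[1]+y*np.cos(T[2]),T[2]]
    for k in RACK:
      q=(proj(c,place(k,p,.006))-[x0,y0]+.5)*S
      cv2.polylines(w,[cv2.convexHull(q.astype(np.int32))],True,(0,255,0),1)
  cs+=[v,w]
a=np.vstack(cs[:2]);b=cv2.resize(np.vstack(cs[3:]),None,fx=.5,fy=1);H=540
b=cs[3];o=np.zeros((540,905,3),np.uint8);o[:,:600]=a;o[:,605:905]=b
cv2.imwrite("pics/z7.png",cv2.resize(o,(800,477)))
E
```

```text
(no output)
```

View pics/z7.png

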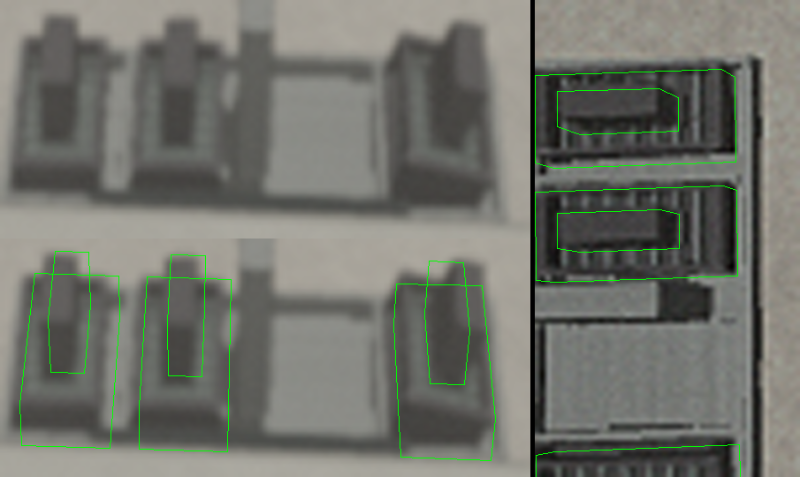

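The bay-4 rack leans towards the outer wall: its divider-side edge is raised and its fin is at (468,50). I'll shut the drawer first, then straighten it.

Emit:
send_rows --moves "0 0 0 -0.247 -0.57 0.1 -0.3; 0 0 0 -0.247 -0.57 0.1 -0.3; 0 0 0 -0.247 -0.57 0.1 -0.3; 0 0 0 -0.247 -0.57 0.1 -0.3; 0 0 0 -0.247 -0.57 0.3 -0.3; 0 0 0 -0.247 -0.57 0.5 -0.3; 0 0 0 -0.247 -0.57 0.59 -0.3; 0 0 0 -0.247 -0.57 0.59 -0.3; 0 0 0 -0.247 -0.57 0.59 -1; 0 0 0 -0.247 -0.57 0.59 -1; 0 0 0 -0.247 -0.57 0.59 -1; 0 0 0 -0.247 -0.57 0.59 -1" --newtons 40

```text
time: 44.12
eef_pos: [0.4233, -0.2731, 0.0617]
tcp_rot: [0.702, 0.712, 0.0, 0.002]
contact_force: [-0.1, 1.1, 6.0]
opening: 0.124
finger_force: 39.6
```

Emit:
send_rows --moves "0 0 0 0 0.1 0 -1; 0 0 0 0 0.2 0 -1; 0 0 0 0 0.3 0 -1; 0 0 0 0 0.4 0 -1; 0 0 0 0 0.5 0 -1; 0 0 0 0 0.6 0 -1; 0 0 0 0 0.68 0 -1; 0 0 0 0 0.7 0 -1; 0 0 0 0 0.72 0 -1; 0 0 0 0 0.72 0 -1"

```text
time: 45.38
eef_pos: [0.5672, -0.2714, 0.0618]
tcp_rot: [0.702, 0.712, 0.0, 0.002]
contact_force: [1.6, -0.2, 4.8]
opening: 0.123
finger_force: 40.2
```

Emit:
send_rows --moves "0 0 0 0 0.01 0 -1; 0 0 0 0 0.02 0 -1; 0 0 0 0 0.02 0 -1"

```text
time: 45.75
eef_pos: [0.5677, -0.2714, 0.0617]
tcp_rot: [0.702, 0.712, -0.003, -0.002]
contact_force: [-10.3, -0.2, 12.4]
opening: 0.126
finger_force: 41.0
```

Emit:
send_rows --moves "0 0 0 0 -0.018 0 -1; 0 0 0 0 -0.018 0 -0.4; 0 0 0 0 -0.018 0 -0.35; 0 0 0 0 -0.018 0 -0.35; 0 0 0 0 -0.018 -0.3 -0.35; 0 0 0 0 -0.018 -0.55 -0.3; 0 0 0 0 -0.018 -0.7 0; 0 0 0 0 -0.018 -0.7 0"

```text
time: 46.75
eef_pos: [0.5681, -0.2713, 0.2036]
tcp_rot: [0.702, 0.712, 0.001, 0.003]
contact_force: [-0.3, -0.0, -0.7]
opening: 0.498
finger_force: 0.0
```

```bash
python3 - <<'E'
from h import *
from scipy.optimize import least_squares
s=st();print(s["time"],s["eef_pos"])
# tilted rack C: fit lean with side+top silhouettes
T=[.5238,.2624,1.6034];q0=np.array([T[0]-.077,T[1]+.077*np.cos(T[2])])
import h
cs=[(ctrl.read_camera("side"),(303,248,330,290)),(ctrl.read_camera("top"),(133,232,170,256))]
def pl(m,p):
    Rm=R.from_euler("z",p[2])*R.from_euler("x",p[3])
    return Rm.apply(m)+[p[0],p[1],p[4]]
def rn(c,p,roi):
    h.place=lambda m,_,z=0:pl(m,p);return h.render(c,RACK,p,roi)
ts=[]
for c,r in cs:
    x0,y0,x1,y1=r;ts.append(cv2.GaussianBlur((c["image"].mean(2)<88)[y0:y1,x0:x1].astype(float),(0,0),1))
f=lambda p:sum(np.sum((cv2.GaussianBlur(rn(c,p,r),(0,0),1)-t)**2) for (c,r),t in zip(cs,ts))
for a in(0,.2,-.2):
    p0=np.array([q0[0],q0[1],1.6,a,.009])
    r=minimize(f,p0,method="Nelder-Mead",options=dict(initial_simplex=np.vstack([p0]+[p0+d for d in np.diag([.006,.006,.1,.1,.005])]),maxiter=500))
    print(a,r.x.round(4),r.fun)
print(q0)
E
```

```text
46.75 [ 0.56807461 -0.27133585  0.20363868]
0 [0.4495 0.2635 1.5991 0.0809 0.0021] 135.4464305876721
0.2 [4.4720e-01 2.6330e-01 1.5876e+00 2.0390e-01 9.0000e-04] 136.63789871252223
-0.2 [ 4.5090e-01  2.6420e-01  1.5436e+00 -1.6900e-02  1.0000e-04] 131.12820399015175
[0.4468     0.25988996]
```

```bash
python3 - <<'E'
from h import *
go(.441,.260,.2,91.8)
E
```

```text
-> [ 0.441  0.26   0.2   91.8  ] turn [-0.0002 -0.0001 -0.0028] shift [ 2.6584e+00 -5.8940e-01 -2.1000e-03]
```

Emit:
send_rows --moves "0 0 0 0.9 -0.2 0 0.2; 0 0 0 0.9 -0.2 0 0.2; 0 0 0 0.9 -0.2 0 0.2; 0 0 0 0.9 -0.2 0 0.2"

```text
time: 47.35
eef_pos: [0.5216, -0.087, 0.1969]
tcp_rot: [0.701, 0.713, -0.001, -0.003]
contact_force: [-0.9, -0.4, -0.7]
opening: 0.599
finger_force: 0.0
```

Emit:
send_rows --moves "0 0 0 0.9 -0.2 0 0.2; 0 0 0 0.9 -0.2 0 0.2; 0 0 0 0.9 -0.2 0 0.2; 0 0 0 0.9 -0.2 0 0.2"

```text
time: 47.85
eef_pos: [0.4801, 0.0909, 0.1981]
tcp_rot: [0.7, 0.714, -0.001, -0.001]
contact_force: [0.1, -0.9, 0.0]
opening: 0.603
finger_force: 0.0
```

Emit:
send_rows --moves "0 0 -0.003 0.85 -0.19 0 0.2; 0 0 -0.003 0.85 -0.19 0 0.2; 0 0 -0.003 0.85 -0.19 0 0.2; 0 0 -0.003 0.85 -0.19 0 0.2; 0 0 -0.003 0.85 -0.19 0 0.2"

```text
time: 48.48
eef_pos: [0.442, 0.2567, 0.199]
tcp_rot: [0.696, 0.718, -0.001, -0.0]
contact_force: [0.3, -1.1, 0.3]
opening: 0.599
finger_force: 0.0
```

```bash
python3 - <<'E'
from h import *
s=st();print(s["time"],s["eef_pos"],s["opening"])
go(.441,.260,.1,91.8);go(.441,.260,.054,91.8)
E
```

```text
48.475 [0.44195699 0.25667011 0.19902196] 0.5994814027663764
-> [ 0.441  0.26   0.1   91.8  ] turn [-0.0002  0.0002 -0.    ] shift [ 0.0175 -0.0035  0.4951]
-> [4.41e-01 2.60e-01 5.40e-02 9.18e+01] turn [-0.0002  0.0002 -0.    ] shift [ 0.0178 -0.0031  0.7251]
```

Emit:
send_rows --moves "0 0 0 0.017 -0.003 0.25 0.2; 0 0 0 0.017 -0.003 0.5 0.2; 0 0 0 0.017 -0.003 0.65 0.2; 0 0 0 0.017 -0.003 0.725 0.2; 0 0 0 0.017 -0.003 0.725 0.2; 0 0 0 0.017 -0.003 0.725 -1; 0 0 0 0.017 -0.003 0.725 -1; 0 0 0 0.017 -0.003 0.725 -1; 0 0 0 0.017 -0.003 0.725 -1; 0 0 0 0.017 -0.003 0.725 -1; 0 0 0 0.017 -0.003 0.725 -1" --newtons 30

```text
time: 49.85
eef_pos: [0.4422, 0.2617, 0.056]
tcp_rot: [0.696, 0.718, 0.002, 0.001]
contact_force: [5.6, 0.7, 1.4]
opening: 0.153
finger_force: 36.3
```

```bash
python3 - <<'E'
from h import *
s=st();p=s["eef_pos"];print(s["time"],p,s["opening"]*85,s["contact_force"],s["wrist_torque"])
E
```

```text
49.85 [0.44222935 0.26174713 0.05602167] 13.033836476452448 [5.628963   0.73657556 1.35598353] [ 0.16100036 -0.96412843 -0.10103832]
```

Emit:
send_rows --moves "0 0 0 0 0 -0.08 -1; 0 0 0 0 0.023 -0.15 -1; 0 0 0 0 0.023 -0.15 -1; 0 0 0 0 0.023 -0.15 -1"

```text
time: 50.35
eef_pos: [0.4443, 0.2613, 0.0844]
tcp_rot: [0.696, 0.719, -0.001, -0.001]
contact_force: [-0.4, -0.4, -1.3]
opening: 0.156
finger_force: 35.9
```

```bash
python3 - <<'E'
from h import *
s=st();p=s["eef_pos"];print(s["time"],p,s["opening"]*85,s["contact_force"])
T=[.5238,.2624,1.6034]
c=ctrl.read_camera("side");im=np.ascontiguousarray(c["image"][:,:,::-1]);S=8;x0,y0,x1,y1=275,215,345,295
w=cv2.resize(im[y0:y1,x0:x1],None,fx=S,fy=S,interpolation=cv2.INTER_CUBIC)
for M,q,z,col in((TRAY,T,0,(0,255,0)),(RACK,[p[0],p[1],1.6],p[2]-.05,(0,0,255))):
  for k in M:
    u=(proj(c,place(k,q,z))-[x0,y0]+.5)*S;cv2.polylines(w,[cv2.convexHull(u.astype(np.int32))],True,col,1)
cv2.imwrite("pics/z8.png",w[:600])
E
```

```text
50.35 [0.44431385 0.261255   0.08441563] 13.289662784237949 [-0.37423683 -0.39140981 -1.32441986]
```

View pics/z8.png

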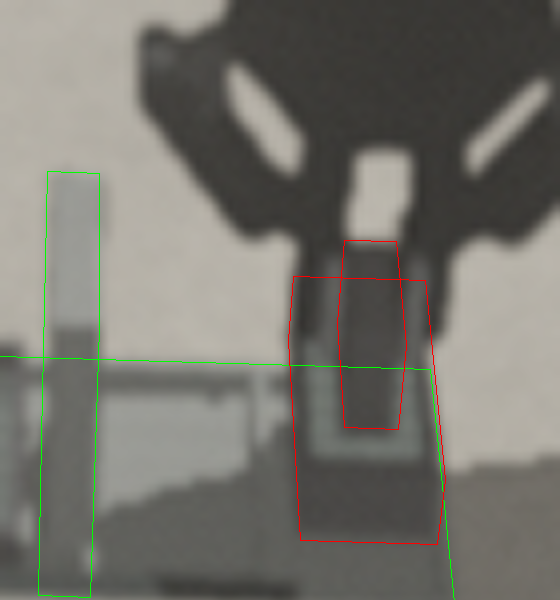

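The rack is now upright in the grip, and the red overlay matches (fin at (370,335)). I'll centre it and lower it into bay 4.

Emit:
send_rows --moves "0 0 0 -0.005 0.012 0 -1; 0 0 0 -0.005 0.012 0.05 -1; 0 0 0 -0.005 0.012 0.09 -1; 0 0 0 -0.005 0.012 0.11 -1; 0 0 0 -0.005 0.012 0.11 -1"

```text
time: 51.02
eef_pos: [0.4473, 0.2604, 0.0624]
tcp_rot: [0.696, 0.718, -0.001, -0.0]
contact_force: [-0.5, -0.6, -1.4]
opening: 0.151
finger_force: 35.9
```

```bash
python3 - <<'E'
from h import *
s=st();p=s["eef_pos"];print(s["time"],p,s["contact_force"],s["wrist_torque"])
E
```

```text
51.025 [0.44733919 0.2604187  0.06244251] [-0.48294084 -0.58460563 -1.42113411] [ 0.04674641  0.02114384 -0.0386153 ]
```

Inside the bay walls with no contact. I'll go down 6 mm more and release.

Emit:
send_rows --moves "0 0 0 0 0 0.02 -1; 0 0 0 0 0 0.032 -1; 0 0 0 0 0 0.032 -1; 0 0 0 0 0 0.032 -0.4; 0 0 0 0 0 0.032 -0.3; 0 0 0 0 0 0.032 -0.3; 0 0 0 0 0 -0.2 -0.3; 0 0 0 0 0 -0.45 -0.3; 0 0 0 0 0 -0.7 -0.2; 0 0 0 0 0 -0.7 -0.2"

```text
time: 52.28
eef_pos: [0.4507, 0.2616, 0.2089]
tcp_rot: [0.696, 0.718, 0.005, 0.003]
contact_force: [0.1, 0.9, 0.4]
opening: 0.402
finger_force: 0.0
```

Emit:
send_rows --moves "0 0 0 -0.5 0 0 0; 0 0 0 -1 0 0 0; 0 0 0 -1 0 0 0; 0 0 0 -1 0 0 0"

```text
time: 52.78
eef_pos: [0.4536, 0.0578, 0.2019]
tcp_rot: [0.697, 0.717, -0.001, -0.001]
contact_force: [1.0, 0.1, 0.7]
opening: 0.5
finger_force: 0.0
```

Emit:
send_rows --moves "0 0 0 -0.5 0 0 0; 0 0 0 -1 0 0 0; 0 0 0 -1 0 0 0; 0 0 0 -1 0 0 0"

```text
time: 53.28
eef_pos: [0.4605, -0.1415, 0.2023]
tcp_rot: [0.697, 0.717, -0.0, -0.001]
contact_force: [-0.2, 1.7, 0.2]
opening: 0.495
finger_force: 0.0
```

```bash
python3 - <<'E'
from h import *
import h
s=st();print(s["time"],s["eef_pos"])
cs=[];T=[.5238,.2624,1.6034]
for n in("side","top"):
  c=ctrl.read_camera(n);im=np.ascontiguousarray(c["image"][:,:,::-1])
  cs.append((c,im))
c=cs[1][0];d,m=masks(c);roi=[95,165,185,275];base=render(c,BLOCK,[.5234,.3095,1.5975],roi);o=h.render
h.render=lambda c,M,p,roi,z=0,S=4:np.maximum(o(c,M,p,roi,z,S),base)
x,e=h.fit(c,TRAY,T,m|d,roi);f=x[:2]+.046*np.array([np.cos(x[2]),np.sin(x[2])]);print(x,e,f-[.5234,.3095])
h.render=o
a=cs[0][1][245:300,235:335]
a=cv2.resize(a,(500,275),interpolation=cv2.INTER_CUBIC)
b=cv2.resize(cs[0][1][90:200,160:335],(500,314),interpolation=cv2.INTER_CUBIC)
t=cv2.resize(cs[1][1][165:265,125:175],(294,589),interpolation=cv2.INTER_CUBIC)
cv2.imwrite("pics/f9.png",np.hstack([np.vstack([a,b]),t]))
E
```

```text
53.275 [ 0.46046288 -0.14152588  0.2023017 ]
[0.52169267 0.26137509 1.59263176] 0.0008449610694662824 [-0.00271169 -0.00213588]
```

View pics/f9.png

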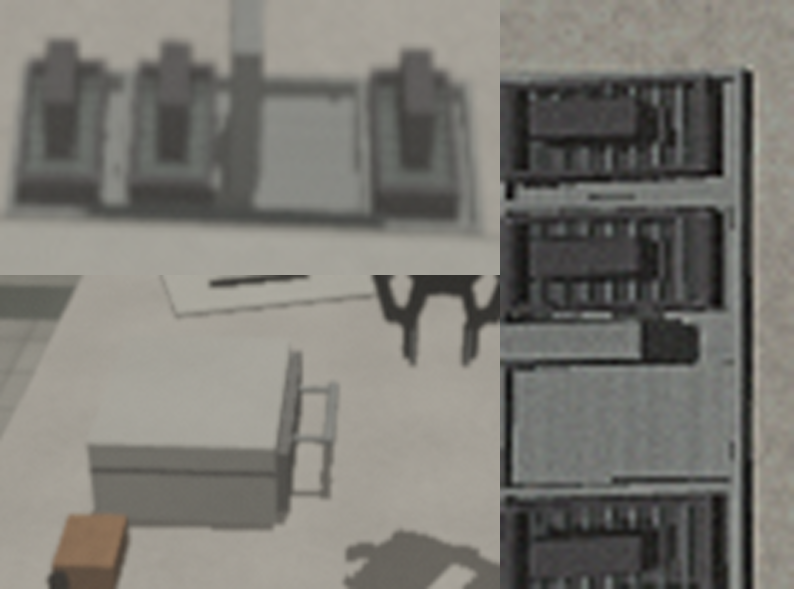

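The final view shows all three tray racks upright (fins at (62,60), (175,60) and (415,70)), the drawer shut and the tray home. I'm handing in.

```bash
python3 -c "
from plant import ctrl
print(ctrl.sign_off())"
```

```text
the job is handed in; nothing more can be done
None
```

I handed the job in; no verdict came back. By my last measurements, three racks stand upright in bays 1, 2 and 4, the tray is home to about 3 mm, and the other two racks stood upright in the drawer before I shut it; the bay-4 rack was leaning until I straightened it after docking.

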